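Pack the tested circuit boards into the transit case and fasten its hasp

TASK

Pack the tested circuit boards for dispatch: draw every board that is in the card rack straight up out of its slot and, keeping it upright, stand it fully down in a free slot of the open transit case. Then close the case's lid completely, and after that swing the steel hasp on its front down over the staple until it lies flat against the case. Leave the meter, the fibre spool and the screwdriver where they are and the empty rack standing.

Things in the scene. Friction and masses are not known exactly. Their poses are not given: they have to be found in the camera images.
- rack: loose card rack (dark base, aluminium ends), x 150 by y 204 mm, 85 high, 1.4 kg; slides if knocked. Origin: centre of underside, z up. Base 10 mm thick, boards stand on it. End plates at x +-66.5 mm carry black card guides up to z 81 mm: four slots 7 mm wide, open on top, at y -67.5, -22.5, 22.5, 67.5 mm. A board stands in a slot along the rack's x; its rail sticks out above
- board1: circuit board standing on edge: green plate 120 long (x), 4 thick (y), 100 mm tall (z); its top 18 mm is an aluminium rail 112 long, 10 thick: grip there. Heat sink on the +y face: to y 9, x -40 to 4, z 30 to 66 mm. 0.18 kg. Origin: middle of the lower edge. Starts in one of the rack's slots, standing on its base. Boards are all alike; 3 or 4 are present
- board2: circuit board standing on edge: green plate 120 long (x), 4 thick (y), 100 mm tall (z); its top 18 mm is an aluminium rail 112 long, 10 thick: grip there. Heat sink on the +y face: to y 9, x -40 to 4, z 30 to 66 mm. 0.18 kg. Origin: middle of the lower edge. Starts in one of the rack's slots, standing on its base. Boards are all alike; 3 or 4 are present
- board3: circuit board standing on edge: green plate 120 long (x), 4 thick (y), 100 mm tall (z); its top 18 mm is an aluminium rail 112 long, 10 thick: grip there. Heat sink on the +y face: to y 9, x -40 to 4, z 30 to 66 mm. 0.18 kg. Origin: middle of the lower edge. Starts in one of the rack's slots, standing on its base. Boards are all alike; 3 or 4 are present
- board4: circuit board standing on edge: green plate 120 long (x), 4 thick (y), 100 mm tall (z); its top 18 mm is an aluminium rail 112 long, 10 thick: grip there. Heat sink on the +y face: to y 9, x -40 to 4, z 30 to 66 mm. 0.18 kg. Origin: middle of the lower edge. Starts in one of the rack's slots, standing on its base. Boards are all alike; 3 or 4 are present
- case: transit case, fixed: grey box x 158 by y 206 mm, walls 80 high, 6 thick, floor at z 6 mm, open on top. Origin: centre of underside, z up. Hasp front faces -x, lid hinge at +x. Foam blocks at both x ends leave four slots 9 mm wide (15 at their top, z 74) at y -67.5, -22.5, 22.5, 67.5 mm, x -63 to 63. A board stands in a slot along the case's x, on the floor, top at z 106 mm
- lid (a joint): lid angle, rad: 0 shut, 1.8 to 1.95 open at the start (leaning back), stop at 2.0. Friction hinge (0.5 N m): stays where left, must be pushed fully down. Axis: case y through lid_hinge. A hood of 4 mm sheet, 158 mm from hinge to front, 206 wide, 36 deep, 0.32 kg; shut, its flat top is 116 mm above the bench. Push its outer face near the free edge, beside the hasp
- lid_hinge (a point): on the lid's hinge axis, middle of the case's back upper edge: case x 79, y 0, z 80 mm. Its axes are the case's
- lid_edge (a point): on the lid: middle of the front edge of its outer (top) face, 158 mm from the hinge and 36 mm above the lid's rim. Axes fixed to the lid: x towards the hinge, y along the hinge axis, z out of the outer face; lid shut, they are the case's
- hasp (a joint): hasp angle to the lid, rad: 0 closed (lid shut: hangs flat down the case front, staple through its slot), 1.57 straight out from the lid's front, stop 2.8. Starts 1.3 to 2.0. Friction hinge (0.06 N m): stays where left. Steel leaf 46 wide, 70 long, 3 mm thick, with a slot 12 mm wide 36 to 62 mm from its hinge. Swing it only once the lid is shut
- hasp_hinge (a point): middle of the hasp's hinge axis (along the lid's y): 4 mm in front of the lid's front face, 18 mm above its rim, so 98 mm above the bench with the lid shut. Axes as lid_edge
- hasp_tip (a point): middle of the free end of the hasp's leaf, 70 mm from its hinge. Axes: z from tip to hinge, y along the hinge, x towards the case when closed
- staple (a point): outermost point of the fixed steel staple, middle of the case front: a loop of 5 mm bar standing 16.5 mm out of the front face, 5 mm wide along the case's y, 40 to 60 mm above the bench; about 11 mm proud of the closed leaf
- meter: bystander: red and white power meter, 85 by 170 mm, 44 high, loose; leave alone. Origin: centre of underside
- spool: bystander: fibre spool lying flat, 120 mm across, 50 high, loose; leave alone. Origin: centre of underside
- driver: bystander: screwdriver, 170 mm long, loose; leave alone. Its length is its x axis
Mind the look-alikes: they are no part of the job. Leave any brown or turquoise look-alike of the board3 alone.

How it is judged:
By the outcome, as a careful person would: the job done as asked, in the order asked, and still so for the second after the job is handed in, with the robot touching nothing.
Of board1, board2, board3, board4 only 3 to 4 are there at a start; the rules pass over those that are not, and their reading is None.
At some moment in a run one of rack may be knocked a few centimetres aside while the robot is not near it.
It also fails if it takes over 210 s, if anything falls off the work surface, if the arm or the gripper's body presses on something with over 40 N, if the wrist force passes 120 N, or if a joint passes its speed limit or range.

ROBOT

A 6-joint arm with a two-finger parallel gripper is mounted at the origin on the work surface. World frame = base frame: x ahead of the robot, y to its left, z up, the work surface at z = 0. Lengths are in m, angles in rad, forces in N, time in s.
With the tool pointing down it reaches from about 0.35 to 0.775 m from the base axis. Payload 5.5 kg.
Tool frame: the origin (TCP) lies on the centre line of the jaws, within the pads' length; the fingertips stand 11 mm ahead of it and the grasp point (between the pads) lies 8 mm behind it (env.nose_length is the distance from the TCP to the fingertips, in m); x points along the fingers, z is the direction in which the jaws open and shut, and the axes are right-handed (so a half turn about x gives the same grasp; the last joint's range is limited). The gripper opens to 85 mm and grips with 20 to 120 N. Pads are 22 mm wide; open, the fingers measure 114 mm over their backs; the gripper's body (76 mm by 85 mm) begins 54 mm behind the grasp point. The pads swing forward as they close: fully open they stand 13 mm farther back than shut.
Start: joints at [-1.311, 0.313, 0.046, 1.304, 0, 1.431], TCP at [0.224, -0.53, 0.242] pointing down, gripper open.
Joint ranges: [-2.76, 2.76], [-0.86, 1.69], [-1.03, 1.26], [-2.2, 2.34], [-1.47, 1.5], [-3.14, 3.14]. Speed limits (rad/s): [2.57, 2.57, 3.14, 3.14, 3.14, 3.14].

INTERFACE

Orientations are given as a unit quaternion [w, x, y, z].
In Python, from workcell import env gives the robot as it stands. The module is installed in compiled form; this text tells all that it offers.
- The arm moves only by the tool step_arm, never from a script. Its argument "moves" is a list that holds one entry, the list of rows, each a list of 7 numbers: the turn, a rotation vector about the tool's x, y, z in rad, then the shift along the tool's x, y, z in m, then the opening, from 0 (shut) to 1 (fully open). In form: [[[rx, ry, rz, tx, ty, tz, grip], ...]]. A call has 1 to 12 rows; each row is the pose to reach, as a shift and turn from the pose measured when the call began, along the tool's axes at that moment; what a row does not reach only later rows make up. A row lasts 1/10 s, in which the tool goes at most 50 mm and 8.59 degrees, less where a joint would pass 70% of its speed; a pose out of reach is approached as far as the arm can. A call with a gripper value outside its range is refused whole. The fingers move at their own pace and stop on an object; "force" is the grip in N (left out, the last holds). Time passes only in rows, so rows that repeat a pose let the fingers close. It gives the time, the measured TCP pose, the force and the opening at its end, in the units of the state.
- env.get_state(): the state, without advancing time (a new reading comes with each control period).
- env.read_camera(name): name is "scene" or "top" or "wrist"; returns (picture, depth): 480x640x3 uint8, red, green, blue; 480x640 float32, m along the optical axis (not along the pixel's ray), 0 where there is no reading.
- env.get_calibration(name): a dict with "mtx" (3x3 intrinsics, pixels), "camera_from_world" (4x4, takes a point from world to camera coordinates); the wrist camera has in their place "T_tool_cam" (4x4, takes a point from camera to tool coordinates, whose origin is the TCP and whose axes are the tool frame's). Camera axes: x right, y down, z forward; pixel columns grow to the right and rows downward; lengths in m; the calibration is good to about 2 mm. A picture is of the moment at which its call begins: read the wrist's pose just before it. get_calibration takes no time and is no camera call.
- env.hand_in(): hands the job in, once; it reports no verdict.
Trained networks look in the newest picture that a camera, given by its name, has taken for a name from the list of things; names that differ only in an ending like _2 or _b are one class to them, and where a whole thing is asked for, a point or a joint stands for the part that bears it (a point fixed in the world has none). Each returns a list of dicts, best first, with "confidence" (0 to 1); they miss things now and then, are a little off and sometimes report something else, mostly with a low value. They report only what shows in the picture. A call takes as long as a camera call. They do not tell look-alikes from the thing itself.
- env.boxes_of(camera, thing): "uv" ([column, row] in pixels, amid what is visible of it).
- env.silhouettes(camera, thing): "mask" (480x640 bool, what is visible of it) and "uv" ([column, row] in pixels, amid what is visible of it).
The state is a dict: "clock": time; "joint_pos": joint angles; "qvel": joint speeds; "tau": joint torques, N m; "tcp_pos": TCP position; "orientation": TCP orientation; "wrist_force": force on the tool from outside, world axes, zero at the start; "ft_torque": the same for the moment, N m; "finger_gap": finger opening in m.
Only numpy, scipy, OpenCV 4.12 (cv2) and the standard library are available. Lean on these libraries where they do the work, as an engineer would, in place of code of your own. Each camera call takes 0.05 s, during which the arm holds its last target.

## Working session

There is one attempt and no reset: what is moved stays moved. The work goes in short steps, Python scripts to look and compute and a tool call to move; the robot and the scene stay as the last step left them, time stands still between calls to the robot, and variables do not carry over. Pictures are saved under pics/ and viewed, and the job is handed in when it is done.

Besides the shell and the picture viewer there is one more tool, called after "Call:" in YAML: its name, and indented under it one key for each argument. step_arm: Moves the arm, as the interface text tells. Its arguments: {"type":"object","properties":{"moves":{"type":"array","items":{"type":"array","items":{"type":"array","items":{"type":"number"}}}},"force":{"type":"number"}},"required":["moves"]}

```bash
mkdir -p pics; cat > h.py <<'E'
import numpy as np, cv2
from workcell import env
from scipy.spatial.transform import Rotation as R
def snap(cam,fn):
    im,d=env.read_camera(cam); cv2.imwrite(f'pics/{fn}.png',im[:,:,::-1]); np.savez(f'pics/{fn}.npz',im=im,d=d); return im,d
def toolpose():
    s=env.get_state(); q=s['orientation']; T=np.eye(4); T[:3,:3]=R.from_quat([q[1],q[2],q[3],q[0]]).as_matrix(); T[:3,3]=s['tcp_pos']; return T
def w_from_c(cam,T=None):
    c=env.get_calibration(cam)
    if 'T_tool_cam' in c: return (toolpose() if T is None else T)@np.array(c['T_tool_cam'])
    return np.linalg.inv(np.array(c['camera_from_world']))
def cloud(cam,d,T=None):
    K=np.array(env.get_calibration(cam)['mtx']); M=w_from_c(cam,T)
    v,u=np.mgrid[0:480,0:640]
    P=np.stack([(u-K[0,2])/K[0,0]*d,(v-K[1,2])/K[1,1]*d,d],-1)
    W=P@M[:3,:3].T+M[:3,3]; W[d<=0]=np.nan; return W
def proj(cam,p,T=None):
    K=np.array(env.get_calibration(cam)['mtx']); M=np.linalg.inv(w_from_c(cam,T))
    p=np.atleast_2d(p); c=p@M[:3,:3].T+M[:3,3]; q=c@K.T; return q[:,:2]/q[:,2:]
E
python3 - <<'E'
from h import *
print(env.get_state(), env.nose_length)
for c in ['scene','top','wrist']: snap(c,c+'0')
for c in ['scene','top']: print(c,np.round(w_from_c(c),3))
print(np.round(env.get_calibration('wrist')['T_tool_cam'],3)); print(toolpose().round(3))
E
```

```text
{'clock': 0.0, 'joint_pos': array([-1.31058142e+00,  3.14013245e-01,  4.49416888e-02,  1.30360228e+00,
       -3.28212955e-05,  1.43121149e+00]), 'qvel': array([-0.00057579,  0.00111283, -0.00048397, -0.00015885, -0.00081746,
        0.00163508]), 'tau': array([ 4.10254434e-04, -4.80616307e+01,  2.98538822e+01,  1.91680470e-02,
       -2.56310642e-05,  8.41636894e-07]), 'tcp_pos': array([ 0.22366699, -0.5291601 ,  0.24138631]), 'orientation': array([ 0.58882406,  0.391189  ,  0.58983309, -0.39032591]), 'wrist_force': array([-0.41624184,  0.07157043, -0.61849932]), 'ft_torque': array([-0.03725766, -0.04868009,  0.00326489]), 'finger_gap': 0.08553371644258427} 0.011
scene [[-0.778  0.397 -0.486  1.106]
 [ 0.628  0.474 -0.617  0.809]
 [-0.014 -0.786 -0.619  0.859]
 [ 0.     0.     0.     1.   ]]
top [[-0.011 -0.999  0.05   0.432]
 [-1.     0.011  0.012  0.022]
 [-0.013 -0.05  -0.999  1.603]
 [ 0.     0.     0.     1.   ]]
[[-0.001 -0.267  0.964 -0.131]
 [ 0.    -0.964 -0.267  0.067]
 [ 1.     0.     0.001  0.   ]
 [ 0.     0.     0.     1.   ]]
[[-0.     0.921  0.389  0.224]
 [ 0.001  0.389 -0.921 -0.529]
 [-1.     0.    -0.001  0.242]
 [ 0.     0.     0.     1.   ]]
```

View pics/scene0.png

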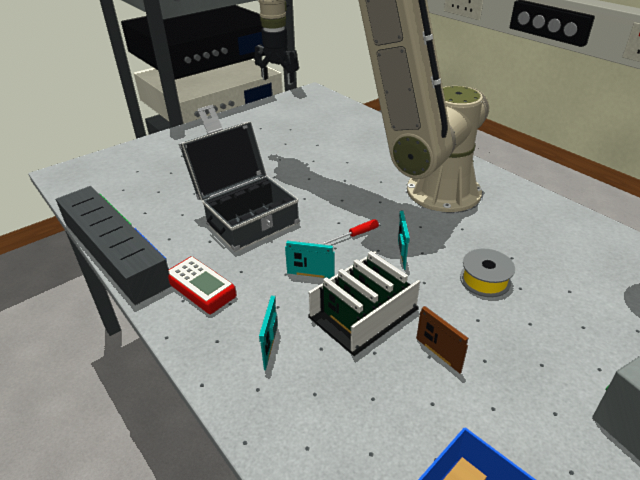

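View pics/top0.png

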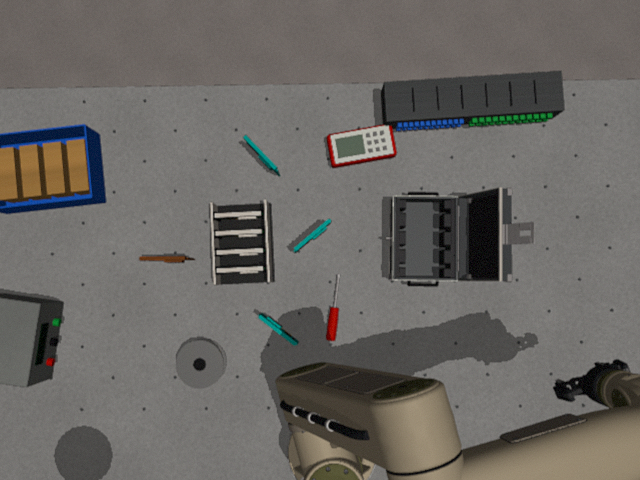

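View pics/wrist0.png

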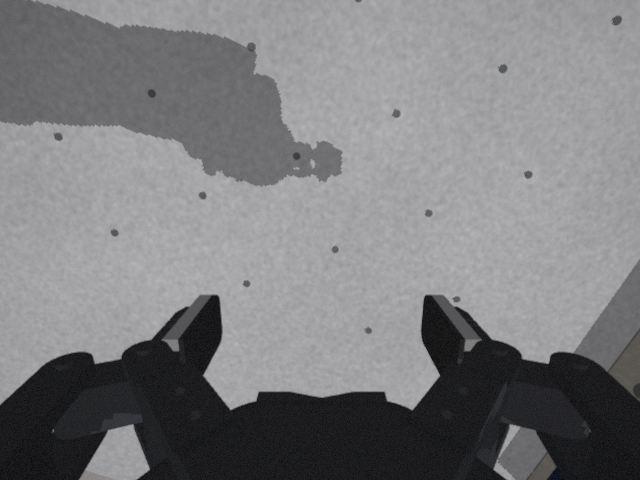

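```bash
python3 - <<'E'
from h import *
d=np.load('pics/top0.npz'); im=d['im']
for n,(a,b,c,e) in {'rack':(195,290,190,300),'case':(370,550,175,300)}.items():
    cr=cv2.resize(im[c:e,a:b],None,fx=780/(b-a),fy=780/(b-a),interpolation=cv2.INTER_CUBIC); 
    if cr.shape[0]>600: cr=cv2.resize(cr,None,fx=600/cr.shape[0],fy=600/cr.shape[0])
    cv2.imwrite(f'pics/c_{n}.png',cr[:,:,::-1])
W=cloud('top',d['d']); print(env.get_calibration('top')['mtx'])
for n,(a,b,c,e) in {'rack':(195,290,190,300),'case':(370,550,175,300)}.items():
    P=W[c:e,a:b].reshape(-1,3); P=P[P[:,2]>0.06]; print(n,np.nanmin(P,0),np.nanmax(P,0))
    r=cv2.minAreaRect(P[:,:2].astype(np.float32)); print(r)
d2=np.load('pics/scene0.npz')['im']; cr=cv2.resize(d2[240:360,280:440],None,fx=4.8,fy=4.8,interpolation=cv2.INTER_CUBIC); cv2.imwrite('pics/c_s.png',cr[:,:,::-1])
E
```

```text
[[620.94485685   0.         313.21009625]
 [  0.         620.94485685 250.97390607]
 [  0.           0.           1.        ]]
rack [0.43201176 0.14701813 0.06010676] [0.63731367 0.29391914 0.11870262]
((0.533992350101471, 0.22036579251289368), (0.2020009160041809, 0.14067937433719635), 1.9960275888442993)
case [ 0.43155996 -0.43293715  0.06012709] [ 0.64529081 -0.14228768  0.28467964]
((0.5377887487411499, -0.28768646717071533), (0.2907508909702301, 0.20958204567432404), 88.50662994384766)
```

View pics/c_rack.png

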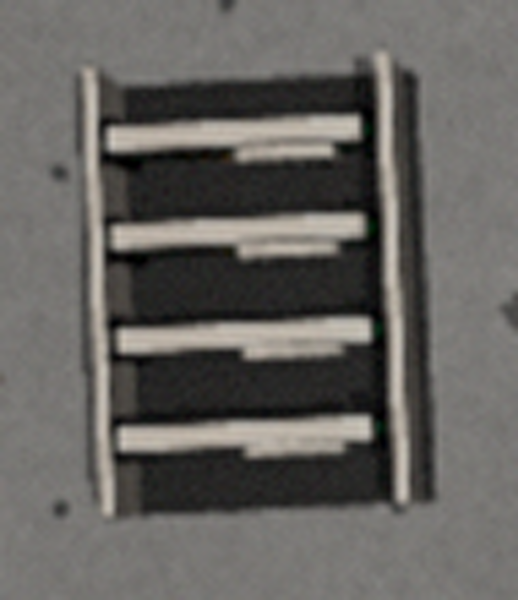

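View pics/c_case.png

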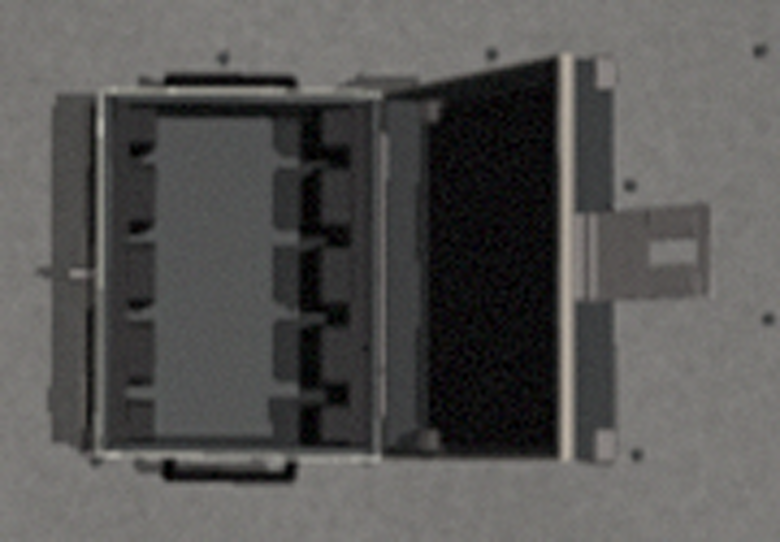

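View pics/c_s.png

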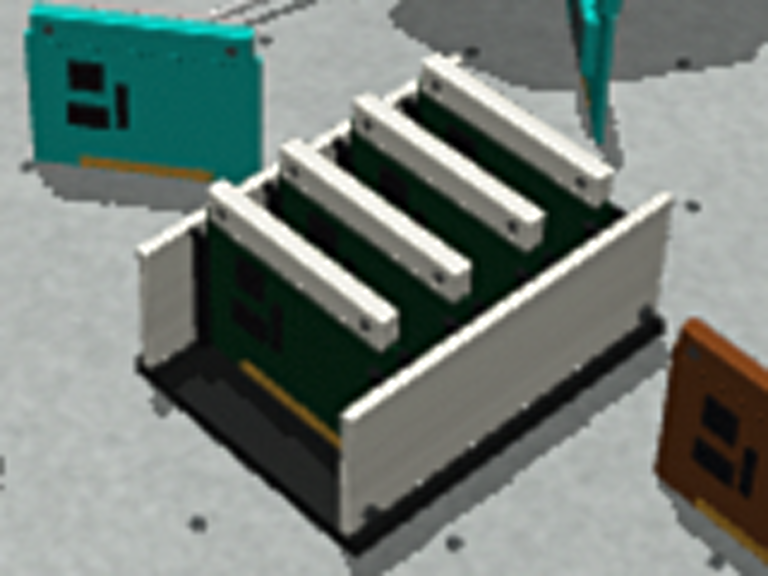

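```bash
cat >> h.py <<'E'
def Rt(yaw=0.0):
    # tool x down, tool z at world angle yaw
    x=np.array([0,0,-1.]); z=np.array([np.cos(yaw),np.sin(yaw),0]); y=np.cross(z,x); return np.stack([x,y,z],1)
def delta(p,Rm):
    T=toolpose(); rv=R.from_matrix(T[:3,:3].T@Rm).as_rotvec(); sh=T[:3,:3].T@(np.array(p)-T[:3,3])
    print('rv',rv.round(4),'sh',sh.round(4),'n>=',max(np.linalg.norm(sh)/.05,np.degrees(np.linalg.norm(rv))/8.59).round(1))
def st():
    s=env.get_state(); T=toolpose(); print('t',round(s['clock'],2),'tcp',np.round(s['tcp_pos'],4),'gap',round(s['finger_gap'],4),'F',np.round(s['wrist_force'],1),'tq',np.round(s['ft_torque'],2),'yaw',np.arctan2(T[1,2],T[0,2]).round(4),'xax',T[:3,0].round(3),'q',np.round(s['joint_pos'],2))
E
python3 - <<'E'
from h import *
delta([.36,-.22,.36],Rt(0)); delta([.53,-.2,.36],Rt(0))
E
```

```text
rv [-1.171e+00 -1.100e-03 -1.000e-03] sh [-0.118   0.2459 -0.232 ] n>= 7.8
rv [-1.171e+00 -1.100e-03 -1.000e-03] sh [-0.118   0.4103 -0.1843] n>= 9.3
```

Call:
step_arm:
  moves:
    - [[-0.4,0,0,-0.118,0.08,-0.08,1],[-0.6,0,0,-0.118,0.16,-0.16,1],[-0.8,0,0,-0.118,0.246,-0.232,1],[-1.0,0,0,-0.118,0.246,-0.232,1],[-1.171,0,0,-0.118,0.3,-0.22,1],[-1.171,0,0,-0.118,0.36,-0.2,1],[-1.171,0,0,-0.118,0.41,-0.184,1],[-1.171,0,0,-0.118,0.41,-0.184,1],[-1.171,0,0,-0.118,0.41,-0.184,1],[-1.171,0,0,-0.118,0.41,-0.184,1],[-1.171,0,0,-0.118,0.41,-0.184,1],[-1.171,0,0,-0.118,0.41,-0.184,1]]

```text
clock: 1.35
tcp_pos: [0.5304, -0.1995, 0.359]
orientation: [0.706, -0.0, 0.708, 0.002]
wrist_force: [0.6, -0.2, -0.7]
finger_gap: 0.0858
```

```bash
python3 - <<'E'
from h import *
st(); T=toolpose(); np.save('pics/T1.npy',T); snap('wrist','w1'); 
delta([.53,.22,.36],Rt(0))
E
```

```text
t 1.35 tcp [ 0.5304 -0.1995  0.359 ] gap 0.0858 F [ 0.6 -0.2 -0.7] tq [ 0.04  0.03 -0.04] yaw 0.0024 xax [-0.002  0.002 -1.   ] q [-0.5   0.3   0.31  1.58  0.    1.07]
rv [ 0.0008 -0.0018 -0.0017] sh [1.000e-04 4.202e-01 7.000e-04] n>= 8.4
```

View pics/w1.png

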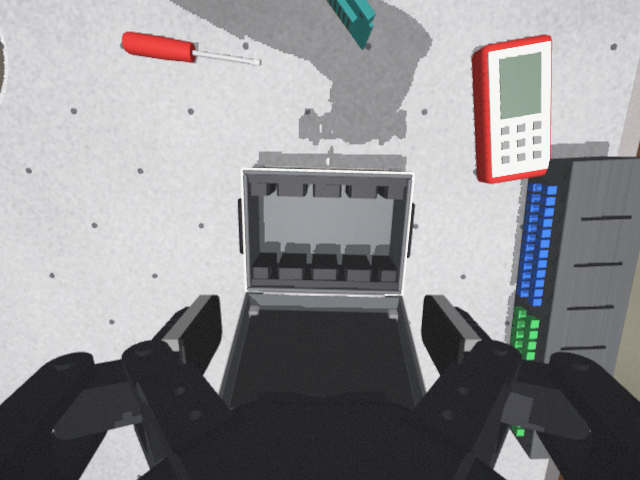

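```bash
cat > case.py <<'E'
from h import *
from scipy.optimize import least_squares
import sys
def fit(cam,f,T=None):
    d=np.load(f'pics/{f}.npz'); W=cloud(cam,d['d'],T).reshape(-1,3)
    m=(W[:,2]>.0765)&(W[:,2]<.084)&(abs(W[:,0]-.535)<.125)&(abs(W[:,1]+.24)<.11)
    P=W[m]; 
    def loc(p,P): 
        a=p[2]; d=P[:,:2]-p[:2]; return np.stack([d@[np.cos(a),np.sin(a)],d@[-np.sin(a),np.cos(a)]],1)
    def res(p):
        L=loc(p,P); q=abs(L)-[.076,.100]
        out=np.where((q>0).all(1),np.hypot(q[:,0],q[:,1]),q.max(1)); return out
    s=least_squares(res,[.537,-.24,-np.pi/2],loss='soft_l1',f_scale=.002)
    r=abs(res(s.x)); print(cam,len(P),s.x.round(4),'med res',np.median(r).round(4),(r<.004).mean().round(2), P[:,2].mean().round(4), np.median(P[r<.004][:,2]).round(4))
    return s.x
fit('top','top0'); fit('wrist','w1',np.load('pics/T1.npy')); fit('scene','scene0')
E
python3 case.py
```

```text
top 1695 [ 0.5384 -0.2425 -1.6145] med res 0.0079 0.3 0.0799 0.0803
wrist 5854 [ 0.5353 -0.2404 -1.5936] med res 0.0051 0.43 0.0795 0.0796
scene 865 [ 0.536  -0.2397 -1.5784] med res 0.0063 0.37 0.0795 0.0794
```

Call:
step_arm:
  moves:
    - [[0,0,0,0,0.05,0,1],[0,0,0,0,0.1,0,1],[0,0,0,0,0.15,0,1],[0,0,0,0,0.2,0,1],[0,0,0,0,0.25,0,1],[0,0,0,0,0.3,0,1],[0,0,0,0,0.35,0,1],[0,0,0,0,0.38,0,1],[0,0,0,0,0.39,0,1],[0,0,0,0,0.39,0,1]]

```text
clock: 2.4
tcp_pos: [0.5289, 0.1897, 0.36]
orientation: [0.706, -0.0, 0.708, 0.001]
wrist_force: [0.1, -0.6, -0.2]
finger_gap: 0.0851
```

```bash
python3 - <<'E'
from h import *
st(); T=toolpose(); np.save('pics/T2.npy',T); snap('wrist','w2'); 
E
```

```text
t 2.4 tcp [0.5289 0.1897 0.36  ] gap 0.0851 F [ 0.1 -0.6 -0.2] tq [-0.02  0.01  0.  ] yaw 0.0014 xax [-0.002  0.001 -1.   ] q [0.2  0.29 0.3  1.58 0.   1.77]
```

View pics/w2.png

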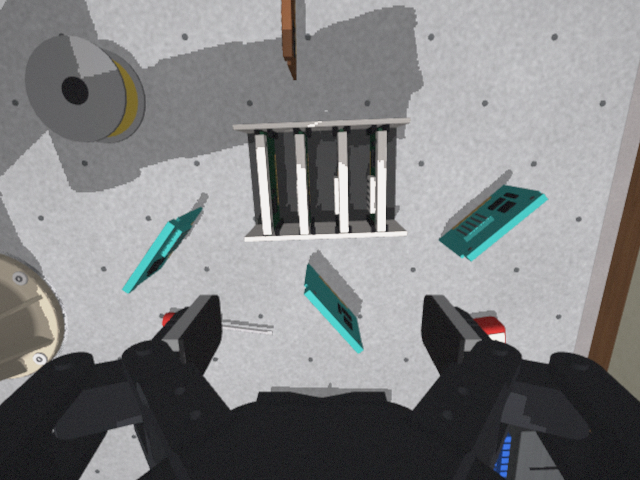

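```bash
cat > meas.py <<'E'
from h import *
def rails(cam,f,T=None,box=((.40,.68),(.10,.34)),zr=(.104,.116)):
    D=np.load(f'pics/{f}.npz'); W=cloud(cam,D['d'],T); im=D['im'].astype(int)
    m=(W[...,2]>zr[0])&(W[...,2]<zr[1])&(W[...,0]>box[0][0])&(W[...,0]<box[0][1])&(W[...,1]>box[1][0])&(W[...,1]<box[1][1])
    m&=(im.max(-1)-im.min(-1)<40)
    n,l=cv2.connectedComponents(m.astype(np.uint8),connectivity=4)
    out=[]
    for i in range(1,n):
        P=W[l==i]
        if len(P)<40: continue
        r=cv2.minAreaRect((P[:,:2]*1000).astype(np.float32)); (c,s,a)=r
        vv=np.linalg.svd(P[:,:2]-P[:,:2].mean(0),full_matrices=False)[2][0]; vv=vv*np.sign(vv[1])
        out.append((c[0],c[1],max(s),min(s),np.arctan2(-vv[0],vv[1]),np.median(P[:,2])*1000,len(P)))
    out.sort(); return np.array(out)
if __name__=='__main__':
    np.set_printoptions(suppress=True,precision=3)
    T=np.load('pics/T2.npy'); print(rails('wrist','w2',T)); print(rails('top','top0')); print(rails('scene','scene0'))
    D=np.load('pics/w1.npz'); W=cloud('wrist',D['d'],np.load('pics/T1.npy')); im=D['im']
    m=(W[...,2]>.076)&(W[...,2]<.084)&(im.min(-1)>140); m[:,:230]=0;m[:,430:]=0;m[:150]=0;m[320:]=0
    P=W[m]; print(len(P)); print(cv2.minAreaRect((P[:,:2]*1000).astype(np.float32)))
    D=np.load('pics/top0.npz'); W=cloud('top',D['d']); im=D['im']
    for th in (90,110,130):
        m=(W[...,2]>.074)&(W[...,2]<.086)&(im.min(-1)>th)&(abs(W[...,0]-.535)<.125)&(abs(W[...,1]+.24)<.11); P=W[m]; print(len(P),cv2.minAreaRect((P[:,:2]*1000).astype(np.float32)))
E
python3 meas.py; python3 - <<'E'
import cv2
im=cv2.imread('pics/w1.png')[150:320,225:430]; cv2.imwrite('pics/w1c.png',cv2.resize(im,None,fx=3.5,fy=3.5,interpolation=cv2.INTER_CUBIC))
E
```

```text
[[462.86  217.782 111.641  10.545   0.039 109.358 948.   ]
 [506.254 218.416 110.619  10.195   0.039 109.391 916.   ]
 [552.812 221.097 111.473  10.081   0.041 109.37  914.   ]
 [596.046 222.301 111.22   10.392   0.039 109.28  951.   ]]
[[466.091 217.637 111.372  10.027   0.041 110.017 178.   ]
 [509.734 217.969 109.504  10.016   0.042 110.367 183.   ]
 [555.979 221.1   111.497  10.247   0.034 110.557 180.   ]
 [599.665 221.611 111.784  10.32    0.039 109.97  182.   ]]
[[462.354 217.156 113.799  14.018   0.045 109.069 220.   ]
 [507.19  219.002 113.749  13.495   0.037 108.866 223.   ]
 [552.906 221.234 111.757  13.146   0.042 108.711 240.   ]
 [596.139 222.319 112.876  12.619   0.036 108.858 247.   ]]
1627
((535.0571899414062, -249.41363525390625), (190.32728576660156, 209.34275817871094), 88.66531372070312)
304 ((539.2609252929688, -234.68991088867188), (162.4763946533203, 209.5867919921875), 88.37664031982422)
164 ((539.1607055664062, -232.8070068359375), (159.3932647705078, 209.57855224609375), 88.5870132446289)
28 ((538.2604370117188, -232.96902465820312), (212.65069580078125, 150.9755401611328), 0.7863143682479858)
```

View pics/w1c.png

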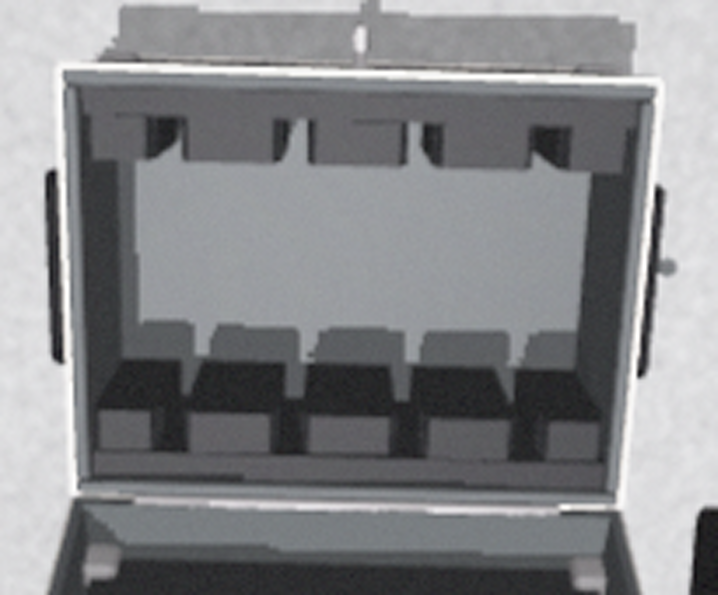

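```bash
cat >> h.py <<'E'
def back(cam,uv,z,T=None):
    K=np.array(env.get_calibration(cam)['mtx']); M=w_from_c(cam,T); uv=np.atleast_2d(uv)
    r=np.c_[uv,np.ones(len(uv))]@np.linalg.inv(K).T@M[:3,:3].T; t=(z-M[2,3])/r[:,2]; return M[:3,3]+r*t[:,None]
E
python3 - <<'E'
from h import *
np.set_printoptions(suppress=True,precision=4)
T=np.load('pics/T1.npy'); D=np.load('pics/w1.npz'); im=D['im'].min(-1).astype(int)
c=np.array([[60,67],[662,80],[622,510],[75,497]])/3.5+[225,150]
P=back('wrist',c,.08,T); print(P); print(P.mean(0)); print(np.linalg.norm(np.roll(P,-1,0)-P,axis=1))
# slots: foam tops z .074
f=lambda l:back('wrist',np.array(l)/3.5+[225,150],.074,T)
front=f([[182,160],[275,160],[309,162],[405,165],[442,165],[529,168]]); print('front',front)
bk=f([[150,450],[189,450],[270,453],[308,453],[388,455],[430,457],[508,460],[548,460]]); print('back',bk)
E
```

```text
[[ 0.4349 -0.1545  0.08  ]
 [ 0.6407 -0.1582  0.08  ]
 [ 0.6377 -0.3176  0.08  ]
 [ 0.4311 -0.3132  0.08  ]]
[ 0.5361 -0.2359  0.08  ]
[0.2058 0.1594 0.2066 0.1587]
front [[ 0.4748 -0.1868  0.074 ]
 [ 0.5077 -0.1867  0.074 ]
 [ 0.5197 -0.1874  0.074 ]
 [ 0.5537 -0.1884  0.074 ]
 [ 0.5668 -0.1883  0.074 ]
 [ 0.5976 -0.1893  0.074 ]]
back [[ 0.4592 -0.2965  0.074 ]
 [ 0.4739 -0.2964  0.074 ]
 [ 0.5046 -0.2975  0.074 ]
 [ 0.519  -0.2974  0.074 ]
 [ 0.5493 -0.2981  0.074 ]
 [ 0.5652 -0.2989  0.074 ]
 [ 0.5948 -0.3     0.074 ]
 [ 0.6099 -0.2999  0.074 ]]
```

```bash
python3 - <<'E'
from h import *
delta([.596,.2223,.16],Rt(.039)); delta([.596,.2223,.094],Rt(.039))
E
```

```text
rv [-0.0389 -0.0019 -0.0011] sh [0.2    0.0334 0.0673] n>= 4.3
rv [-0.0389 -0.0019 -0.0011] sh [0.266  0.0333 0.0675] n>= 5.5
```

Call:
step_arm:
  moves:
    - [[-0.039,-0.002,-0.001,0.04,0.033,0.067,0.35],[-0.039,-0.002,-0.001,0.08,0.033,0.067,0.35],[-0.039,-0.002,-0.001,0.12,0.033,0.067,0.35],[-0.039,-0.002,-0.001,0.16,0.033,0.067,0.35],[-0.039,-0.002,-0.001,0.19,0.033,0.067,0.35],[-0.039,-0.002,-0.001,0.19,0.033,0.067,0.35]]

```text
clock: 3.05
tcp_pos: [0.5928, 0.2184, 0.1647]
orientation: [0.704, -0.014, 0.71, 0.012]
wrist_force: [-0.1, 0.0, 0.4]
finger_gap: 0.0303
```

```bash
python3 - <<'E'
from h import *
st(); T=toolpose(); np.save('pics/T3.npy',T); snap('wrist','w3'); 
from meas import rails
np.set_printoptions(suppress=True,precision=3)
print(rails('wrist','w3',T))
delta([.596,.2223,.094],Rt(.039))
E
```

```text
t 3.05 tcp [0.5928 0.2184 0.1647] gap 0.0303 F [-0.1  0.   0.4] tq [-0.01  0.01  0.07] yaw 0.0357 xax [-0.01  -0.003 -1.   ] q [ 0.23  0.46  0.07  1.19 -0.    1.76]
[[ 463.094  217.838  111.509   12.193    0.04   109.358 4037.   ]
 [ 506.458  223.643  100.888   11.721    0.04   109.397 3381.   ]
 [ 552.748  234.221   85.253   10.496    0.033  109.438 2512.   ]
 [ 596.311  222.169  111.465    9.963    0.037  109.448 3117.   ]]
rv [-0.003 -0.005  0.001] sh [0.074 0.003 0.002] n>= 1.5
```

View pics/w3.png

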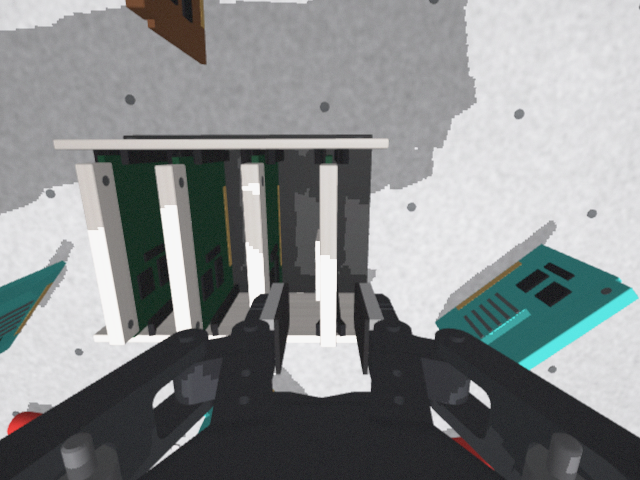

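Call:
step_arm:
  moves:
    - [[-0.003,-0.005,0.001,0,0.003,0.002,0.35],[-0.003,-0.005,0.001,0.025,0.003,0.002,0.35],[-0.003,-0.005,0.001,0.05,0.003,0.002,0.35],[-0.003,-0.005,0.001,0.071,0.003,0.002,0.35],[-0.003,-0.005,0.001,0.071,0.003,0.002,0.35],[-0.003,-0.005,0.001,0.071,0.003,0.002,0.35]]

```text
clock: 3.7
tcp_pos: [0.5973, 0.2221, 0.0994]
orientation: [0.708, -0.014, 0.706, 0.014]
wrist_force: [-0.4, 0.2, 0.2]
finger_gap: 0.0298
```

```bash
python3 - <<'E'
from h import *
st(); delta([.596,.2223,.094],Rt(.039))
E
```

```text
t 3.7 tcp [0.5973 0.2221 0.0994] gap 0.0298 F [-0.4  0.2  0.2] tq [ 0.02  0.01 -0.01] yaw 0.0387 xax [ 0.003  0.    -1.   ] q [ 0.23  0.5  -0.03  1.04 -0.    1.76]
rv [-0.0003  0.0029 -0.0002] sh [ 0.0054  0.0003 -0.0013] n>= 0.1
```

Call:
step_arm:
  force: 50
  moves:
    - [[0,0,0,0.005,0,-0.001,0.35],[0,0.002,0,0.005,0,-0.001,0.35],[0,0.002,0,0.005,0,-0.001,0.0],[0,0.002,0,0.005,0,-0.001,0.0],[0,0.002,0,0.005,0,-0.001,0.0],[0,0.002,0,0.005,0,-0.001,0.0],[0,0.002,0,0.005,0,-0.001,0.0]]

```text
clock: 4.4
tcp_pos: [0.5971, 0.2222, 0.0954]
orientation: [0.708, -0.013, 0.706, 0.014]
wrist_force: [0.7, -0.0, 5.1]
finger_gap: 0.0094
```

```bash
python3 - <<'E'
from h import *
st(); T=toolpose(); delta([T[0,3],T[1,3],.235],Rt(.039))
E
```

```text
t 4.4 tcp [0.5971 0.2222 0.0954] gap 0.0094 F [ 0.7 -0.   5.1] tq [-0.01 -0.06 -0.03] yaw 0.0386 xax [ 0.003  0.001 -1.   ] q [ 0.23  0.5  -0.03  1.03 -0.    1.76]
rv [-0.0004  0.003  -0.0005] sh [-1.396e-01  1.000e-04  4.000e-04] n>= 2.8
```

Call:
step_arm:
  moves:
    - [[0,0,0,-0.015,0,0,0],[0,0,0,-0.04,0,0,0],[0,0,0,-0.07,0,0,0],[0,0,0,-0.1,0,0,0],[0,0,0,-0.13,0,0,0],[0,0,0,-0.145,0,0,0],[0,0,0,-0.145,0,0,0],[0,0,0,-0.145,0,0,0]]

```text
clock: 5.2
tcp_pos: [0.5962, 0.2221, 0.2392]
orientation: [0.707, -0.014, 0.707, 0.014]
wrist_force: [-0.9, -0.7, -2.8]
finger_gap: 0.0092
```

```bash
python3 - <<'E'
from h import *
st(); T=toolpose(); np.save('pics/T4.npy',T); snap('wrist','w4'); snap('top','top4')
from meas import rails
np.set_printoptions(suppress=True,precision=3)
print(rails('wrist','w4',T)); print(rails('wrist','w4',T,zr=(.23,.275)));print(rails('top','top4'))
delta([.6036,-.2372,.24],Rt(-.019))
E
```

```text
t 5.2 tcp [0.5962 0.2221 0.2392] gap 0.0092 F [-0.9 -0.7 -2.8] tq [-0.02  0.05 -0.  ] yaw 0.0387 xax [ 0.001  0.    -1.   ] q [ 0.23  0.44  0.22  1.35 -0.    1.76]
[[ 463.041  217.843  111.372   11.288    0.04   109.425 2082.   ]
 [ 506.468  218.667  111.449   11.039    0.039  109.468 1944.   ]
 [ 553.091  221.14   111.495   10.353    0.04   109.486 1803.   ]]
[[ 565.293  232.606    8.596    1.435   -1.561  273.806   59.   ]
 [ 572.87   227.623    6.26     1.714   -1.518  272.185  152.   ]
 [ 594.519  235.571   88.503   36.612    0.039  253.406 9442.   ]
 [ 619.233  229.551    5.872    1.601   -1.532  272.223  162.   ]
 [ 626.338  234.878    8.459    1.191   -1.538  273.471   52.   ]]
[[467.087 181.171  38.624   9.76    0.004 110.315  64.   ]
 [510.515 187.74   48.268  10.178   0.049 110.392  77.   ]
 [557.116 198.256  64.999  10.167   0.036 110.373 111.   ]]
rv [ 0.058 -0.001  0.   ] sh [-0.002 -0.459 -0.01 ] n>= 9.2
```

View pics/w4.png

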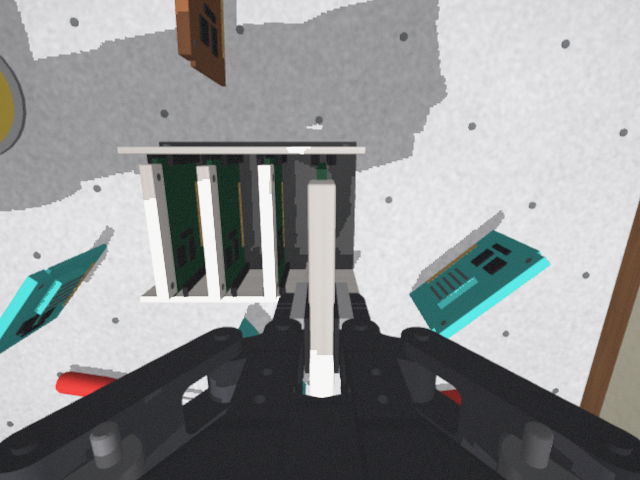

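Call:
step_arm:
  moves:
    - [[0,0,0,-0.002,-0.03,-0.001,0],[0.01,0,0,-0.002,-0.07,-0.002,0],[0.02,0,0,-0.002,-0.11,-0.003,0],[0.03,0,0,-0.002,-0.155,-0.004,0],[0.04,0,0,-0.002,-0.2,-0.005,0],[0.05,0,0,-0.002,-0.245,-0.006,0],[0.058,0,0,-0.002,-0.29,-0.007,0],[0.058,0,0,-0.002,-0.335,-0.008,0],[0.058,0,0,-0.002,-0.38,-0.009,0],[0.058,0,0,-0.002,-0.42,-0.01,0],[0.058,0,0,-0.002,-0.45,-0.01,0],[0.058,0,0,-0.002,-0.459,-0.01,0]]

```text
clock: 6.5
tcp_pos: [0.6025, -0.2405, 0.2379]
orientation: [0.706, 0.008, 0.708, -0.008]
wrist_force: [-0.7, 0.5, -3.0]
finger_gap: 0.009
```

```bash
python3 - <<'E'
from h import *
st(); T=toolpose(); np.save('pics/T5.npy',T); snap('wrist','w5')
delta([.6036,-.2372,.24],Rt(-.019))
E
```

```text
t 6.5 tcp [ 0.6025 -0.2405  0.2379] gap 0.009 F [-0.7  0.5 -3. ] tq [ 0.   -0.01 -0.05] yaw -0.0233 xax [-0.004  0.    -1.   ] q [-0.5   0.47  0.26  1.37 -0.    1.09]
rv [-0.004  -0.0034 -0.0004] sh [-0.002   0.0031  0.0009] n>= 0.1
```

View pics/w5.png

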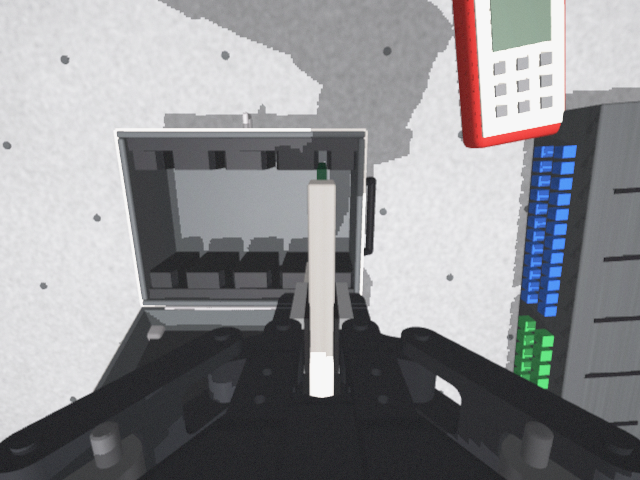

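```bash
python3 - <<'E'
from h import *
np.set_printoptions(suppress=True,precision=4)
T=np.load('pics/T5.npy')
print('railend',back('wrist',[[309,181],[334,181]],.2525,T))
print('rim corners',back('wrist',[[117,130],[367,130]],.08,T))
T4=np.load('pics/T4.npy'); print('T4 railend',back('wrist',[[309,181],[334,181]],.2538,T4), T4[:3,3])
E
python3 - <<'E'
import cv2
im=cv2.imread('pics/w5.png')[115:315,250:400]; cv2.imwrite('pics/w5c.png',cv2.resize(im,None,fx=3,fy=3,interpolation=cv2.INTER_CUBIC))
E
```

```text
railend [[ 0.5997 -0.1839  0.2525]
 [ 0.6083 -0.1841  0.2525]]
rim corners [[ 0.4365 -0.154   0.08  ]
 [ 0.6411 -0.1587  0.08  ]]
T4 railend [[0.5899 0.2783 0.2538]
 [0.5985 0.2787 0.2538]] [0.5962 0.2221 0.2392]
```

View pics/w5c.png

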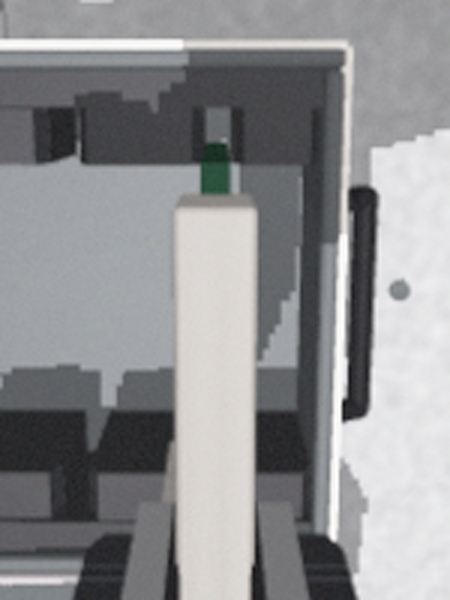

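Call:
step_arm:
  moves:
    - [[-0.004,-0.003,0,0,0.003,0.001,0],[-0.004,-0.003,0,0,0.003,0.001,0],[-0.004,-0.003,0,0.02,0.003,0.001,0],[-0.004,-0.003,0,0.045,0.003,0.001,0],[-0.004,-0.003,0,0.065,0.003,0.001,0],[-0.004,-0.003,0,0.065,0.003,0.001,0],[-0.004,-0.003,0,0.065,0.003,0.001,0]]

```text
clock: 7.25
tcp_pos: [0.6034, -0.2358, 0.1732]
orientation: [0.707, 0.006, 0.707, -0.006]
wrist_force: [0.8, -0.3, -1.7]
finger_gap: 0.009
```

```bash
python3 - <<'E'
from h import *
st(); T=toolpose(); np.save('pics/T6.npy',T); snap('wrist','w6')
delta([.6036,-.2377,.093],Rt(-.019))
im=cv2.imread('pics/w6.png')[90:330,230:430]; cv2.imwrite('pics/w6c.png',cv2.resize(im,None,fx=2.5,fy=2.5,interpolation=cv2.INTER_CUBIC))
E
```

```text
t 7.25 tcp [ 0.6034 -0.2358  0.1732] gap 0.009 F [ 0.8 -0.3 -1.7] tq [ 0.01 -0.04 -0.01] yaw -0.0173 xax [-0.001  0.001 -1.   ] q [-0.5   0.48  0.13  1.22  0.    1.09]
rv [0.0013 0.0006 0.0001] sh [ 0.0812 -0.0013 -0.0004] n>= 1.6
```

View pics/w6c.png

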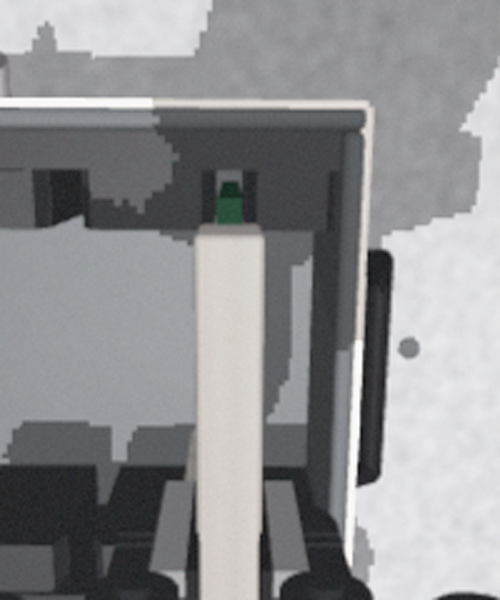

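Board is centred over the slot (crop: board end at (230,190) between slot walls 212 and 248). Lowering.

Call:
step_arm:
  moves:
    - [[0,0,0,0.02,-0.001,0,0],[0,0,0,0.035,-0.002,0,0],[0,0,0,0.05,-0.002,0,0],[0,0,0,0.06,-0.002,0,0],[0,0,0,0.07,-0.002,0,0],[0,0,0,0.077,-0.002,0,0],[0,0,0,0.08,-0.002,0,0],[0,0,0,0.08,-0.002,0,0],[0,0,0,0.08,-0.002,0,0]]

```text
clock: 8.2
tcp_pos: [0.6043, -0.2386, 0.0946]
orientation: [0.708, 0.006, 0.707, -0.006]
wrist_force: [-0.3, 0.2, -2.2]
finger_gap: 0.0091
```

```bash
python3 - <<'E'
from h import *
st()
delta([.6036,-.2377,.0914],Rt(-.019))
E
```

```text
t 8.2 tcp [ 0.6043 -0.2386  0.0946] gap 0.0091 F [-0.3  0.2 -2.2] tq [ 0.02  0.03 -0.03] yaw -0.0177 xax [ 0.001 -0.    -1.   ] q [-0.5   0.53  0.01  1.05  0.    1.09]
rv [0.0013 0.0013 0.0004] sh [ 0.0032  0.0009 -0.0007] n>= 0.1
```

Down gently to contact, then release.

Call:
step_arm:
  moves:
    - [[0,0,0,0.002,0.001,-0.001,0],[0,0,0,0.004,0.001,-0.001,0],[0,0,0,0.0045,0.001,-0.001,0],[0,0,0,0.0045,0.001,-0.001,0],[0,0,0,0.0045,0.001,-0.001,0]]

```text
clock: 8.7
tcp_pos: [0.6038, -0.2376, 0.0912]
orientation: [0.708, 0.006, 0.706, -0.007]
wrist_force: [-0.3, 2.3, 6.1]
finger_gap: 0.0091
```

```bash
python3 - <<'E'
from h import *
st()
E
```

```text
t 8.7 tcp [ 0.6038 -0.2376  0.0912] gap 0.0091 F [-0.3  2.3  6.1] tq [ 0.31  0.31 -0.03] yaw -0.0175 xax [ 0.003 -0.001 -1.   ] q [-0.5   0.53 -0.    1.04  0.    1.09]
```

Call:
step_arm:
  moves:
    - [[0,0,0,0,0,0,0.27],[0,0,0,0,0,0,0.27],[0,0,0,0,0,0,0.27],[0,0,0,-0.02,0,0,0.27],[0,0,0,-0.06,0,0,0.27],[0,0,0,-0.1,0,0,0.3],[0,0,0,-0.14,0.02,0,0.35],[0,0,0,-0.14,0.06,-0.01,0.35],[-0.02,0,0,-0.14,0.1,-0.02,0.35],[-0.03,0,0,-0.14,0.14,-0.03,0.35]]

```text
clock: 9.7
tcp_pos: [0.5756, -0.096, 0.2311]
orientation: [0.708, -0.005, 0.706, 0.004]
wrist_force: [0.4, 0.6, -0.5]
finger_gap: 0.0298
```

```bash
python3 - <<'E'
from h import *
st(); T=toolpose(); np.save('pics/T7.npy',T); snap('wrist','w7')
delta([.553,.2211,.2],Rt(.039))
E
```

```text
t 9.7 tcp [ 0.5756 -0.096   0.2311] gap 0.0298 F [ 0.4  0.6 -0.5] tq [ 0.02 -0.04 -0.01] yaw 0.0122 xax [ 0.003 -0.001 -1.   ] q [-0.3   0.33  0.04  1.28 -0.    1.26]
rv [-0.0217  0.001  -0.003 ] sh [ 0.0322  0.3113 -0.015 ] n>= 6.3
```

View pics/w7.png

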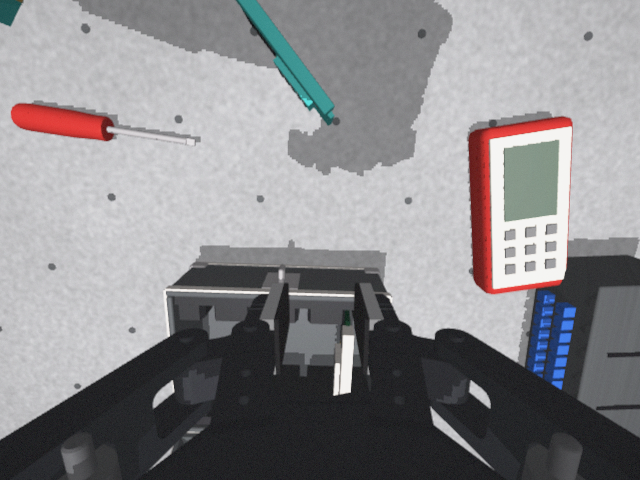

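Call:
step_arm:
  moves:
    - [[-0.005,0,0,0.01,0.04,-0.002,0.35],[-0.01,0,0,0.01,0.085,-0.005,0.35],[-0.02,0,0,0.01,0.13,-0.007,0.35],[-0.022,0,0,0.01,0.175,-0.01,0.35],[-0.022,0,0,0.01,0.22,-0.013,0.35],[-0.022,0,0,0.01,0.265,-0.015,0.35],[-0.022,0,0,0.01,0.3,-0.015,0.35],[-0.022,0,0,0.02,0.311,-0.015,0.35],[-0.022,0,0,0.03,0.311,-0.015,0.35],[-0.022,0,0,0.03,0.311,-0.015,0.35]]

```text
clock: 10.75
tcp_pos: [0.5519, 0.2197, 0.1997]
orientation: [0.706, -0.013, 0.708, 0.014]
wrist_force: [0.4, -0.7, -0.7]
finger_gap: 0.0298
```

```bash
cat > lk.py <<'E'
from h import *
import sys
from meas import rails
np.set_printoptions(suppress=True,precision=3)
n=sys.argv[1]; st(); T=toolpose(); np.save(f'pics/T_{n}.npy',T); snap('wrist',n)
r=rails('wrist',n,T); print(r)
if len(sys.argv)>2:
    k=int(sys.argv[2]); a=r[k]; delta([a[0]/1e3,a[1]/1e3,.094],Rt(a[4]))
E
python3 lk.py w8 2
```

```text
t 10.75 tcp [0.552 0.22  0.2  ] gap 0.0298 F [ 0.4 -0.7 -0.7] tq [-0.04  0.04 -0.05] yaw 0.039 xax [-0.003  0.001 -1.   ] q [0.24 0.37 0.02 1.22 0.   1.77]
[[ 463.026  217.797  111.93    10.677    0.039  109.449 2661.   ]
 [ 505.809  227.059   94.353   10.669    0.035  109.505 2045.   ]
 [ 552.945  220.839  111.767   10.016    0.043  109.491 2284.   ]]
rv [-0.005 -0.002 -0.002] sh [0.107 0.001 0.001] n>= 2.1
```

View pics/w8.png

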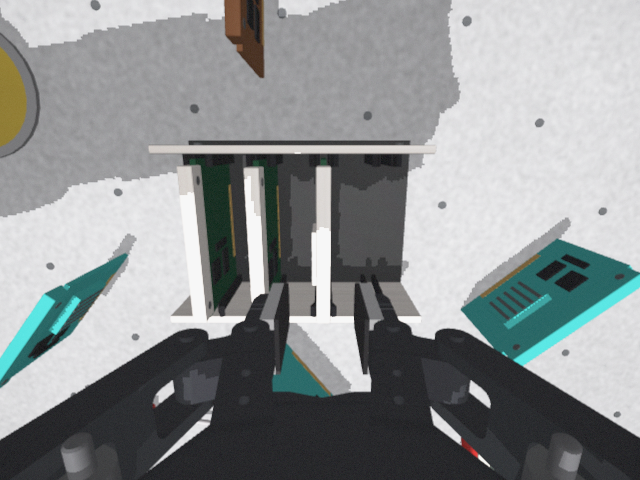

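Call:
step_arm:
  force: 50
  moves:
    - [[-0.002,0,0,0.03,0.001,0.001,0.35],[-0.002,0,0,0.06,0.001,0.001,0.35],[-0.002,0,0,0.085,0.001,0.001,0.35],[-0.002,0,0,0.1,0.001,0.001,0.35],[-0.002,0,0,0.107,0.001,0.001,0.35],[-0.002,0,0,0.107,0.001,0.001,0.35],[-0.002,0,0,0.107,0.001,0.001,0.35],[-0.002,0,0,0.107,0.001,0.001,0.35],[-0.002,0,0,0.107,0.001,0.001,0],[-0.002,0,0,0.107,0.001,0.001,0],[-0.002,0,0,0.107,0.001,0.001,0],[-0.002,0,0,0.107,0.001,0.001,0]]

```text
clock: 12.0
tcp_pos: [0.5538, 0.2207, 0.0947]
orientation: [0.707, -0.013, 0.707, 0.015]
wrist_force: [0.3, -1.0, 6.0]
finger_gap: 0.0094
```

```bash
python3 -c "
from h import *
st()"
```

```text
t 12.0 tcp [0.5538 0.2207 0.0947] gap 0.0094 F [ 0.3 -1.   6. ] tq [-0.11  0.06 -0.03] yaw 0.0401 xax [-0.     0.002 -1.   ] q [ 0.24  0.43 -0.15  0.99  0.    1.77]
```

Call:
step_arm:
  moves:
    - [[0,0,0,-0.015,0,0,0],[0,0,0,-0.04,0,0,0],[0,0,0,-0.07,0,0,0],[0,0,0,-0.1,0,0,0],[0,0,0,-0.13,0,0,0],[0,0,0,-0.145,0,0,0],[0,0,0,-0.145,0,0,0]]

```text
clock: 12.7
tcp_pos: [0.5548, 0.2209, 0.242]
orientation: [0.708, -0.013, 0.706, 0.015]
wrist_force: [0.9, 0.4, -2.8]
finger_gap: 0.009
```

```bash
python3 -c "
from h import *
st(); delta([.5586,-.2370,.24],Rt(-.019))"
```

```text
t 12.7 tcp [0.5548 0.2209 0.242 ] gap 0.009 F [ 0.9  0.4 -2.8] tq [-0.   -0.02 -0.01] yaw 0.0404 xax [ 0.004  0.003 -1.   ] q [0.24 0.35 0.1  1.31 0.   1.77]
rv [ 0.0594  0.0039 -0.003 ] sh [ 0.0006 -0.4576 -0.0147] n>= 9.2
```

Call:
step_arm:
  moves:
    - [[0,0,0,0,-0.03,-0.001,0],[0.01,0,0,0,-0.07,-0.002,0],[0.02,0,0,0,-0.11,-0.003,0],[0.03,0,0,0,-0.155,-0.004,0],[0.04,0,0,0,-0.2,-0.006,0],[0.05,0,0,0,-0.245,-0.008,0],[0.059,0.004,-0.003,0,-0.29,-0.01,0],[0.059,0.004,-0.003,0,-0.335,-0.012,0],[0.059,0.004,-0.003,0,-0.38,-0.014,0],[0.059,0.004,-0.003,0,-0.42,-0.015,0],[0.059,0.004,-0.003,0,-0.45,-0.015,0],[0.059,0.004,-0.003,0,-0.457,-0.015,0]]

```text
clock: 13.9
tcp_pos: [0.5574, -0.2395, 0.238]
orientation: [0.706, 0.008, 0.708, -0.008]
wrist_force: [0.1, 1.1, -2.1]
finger_gap: 0.009
```

```bash
python3 -c "
from h import *
st(); snap('wrist','w9'); np.save('pics/T_w9.npy',toolpose()); delta([.5586,-.2365,.17],Rt(-.019))"
```

```text
t 13.9 tcp [ 0.5574 -0.2395  0.238 ] gap 0.009 F [ 0.1  1.1 -2.1] tq [ 0.01  0.03 -0.06] yaw -0.0225 xax [-0.003  0.001 -1.   ] q [-0.54  0.38  0.13  1.32 -0.    1.06]
rv [-0.003  -0.0029 -0.001 ] sh [0.0681 0.0023 0.0013] n>= 1.4
```

View pics/w9.png

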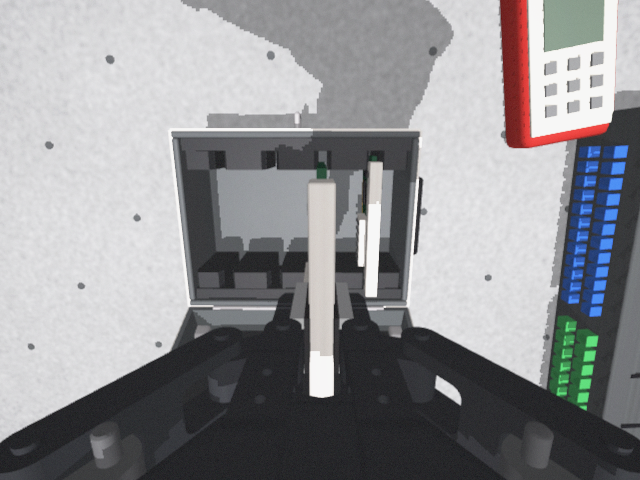

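Call:
step_arm:
  moves:
    - [[-0.003,-0.003,0,0,0.003,0.001,0],[-0.003,-0.003,0,0,0.003,0.001,0],[-0.003,-0.003,0,0.02,0.003,0.001,0],[-0.003,-0.003,0,0.045,0.003,0.001,0],[-0.003,-0.003,0,0.065,0.003,0.001,0],[-0.003,-0.003,0,0.067,0.003,0.001,0],[-0.003,-0.003,0,0.067,0.003,0.001,0]]

```text
clock: 14.65
tcp_pos: [0.5581, -0.2344, 0.171]
orientation: [0.707, 0.007, 0.707, -0.006]
wrist_force: [0.1, 0.4, -1.8]
finger_gap: 0.0091
```

```bash
python3 - <<'E'
from h import *
from meas import rails
np.set_printoptions(suppress=True,precision=3)
print(rails('wrist','w9',np.load('pics/T_w9.npy'),box=((.4,.68),(-.35,-.14)),zr=(.1,.11)))
st(); T=toolpose(); snap('wrist','w10')
delta([.5586,-.2368,.0907],Rt(-.019))
im=cv2.imread('pics/w10.png')[90:330,230:430]; cv2.imwrite('pics/w10c.png',cv2.resize(im,None,fx=2.5,fy=2.5,interpolation=cv2.INTER_CUBIC))
E
```

```text
[[ 431.844 -327.428   17.101    6.193    0.193  104.583  124.   ]
 [ 599.289 -237.096  112.239   10.339   -0.02   105.507 1746.   ]]
t 14.65 tcp [ 0.558 -0.234  0.171] gap 0.0091 F [ 0.1  0.4 -1.8] tq [ 0.03 -0.03 -0.01] yaw -0.0174 xax [-0.001  0.002 -1.   ] q [-0.53  0.4  -0.    1.17  0.    1.06]
rv [ 0.001  0.001 -0.001] sh [ 0.081 -0.002 -0.   ] n>= 1.6
```

View pics/w10c.png

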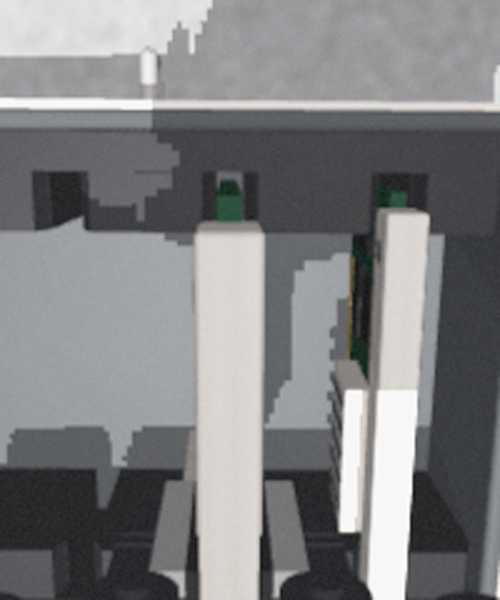

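Call:
step_arm:
  moves:
    - [[0,0,0,0.02,-0.001,0,0],[0,0,0,0.035,-0.002,0,0],[0,0,0,0.05,-0.0025,0,0],[0,0,0,0.06,-0.0025,0,0],[0,0,0,0.07,-0.0025,0,0],[0,0,0,0.077,-0.0025,0,0],[0,0,0,0.08,-0.0025,0,0],[0,0,0,0.082,-0.0025,0,0],[0,0,0,0.082,-0.0025,0,0],[0,0,0,0.082,-0.0025,0,0]]

```text
clock: 15.7
tcp_pos: [0.5592, -0.2376, 0.0906]
orientation: [0.708, 0.006, 0.706, -0.006]
wrist_force: [-0.7, 0.3, 0.7]
finger_gap: 0.0095
```

```bash
python3 -c "
from h import *
st()"
```

```text
t 15.7 tcp [ 0.5592 -0.2376  0.0906] gap 0.0095 F [-0.7  0.3  0.7] tq [ 0.12 -0.    0.  ] yaw -0.0176 xax [ 0.002  0.    -1.   ] q [-0.53  0.46 -0.12  0.99  0.    1.05]
```

Call:
step_arm:
  moves:
    - [[0,0,0,0.001,0,0,0.27],[0,0,0,0.001,0,0,0.27],[0,0,0,0.001,0,0,0.27],[0,0,0,-0.02,0,0,0.27],[0,0,0,-0.06,0,0,0.27],[0,0,0,-0.1,0,0,0.3],[0,0,0,-0.14,0.02,0,0.35],[0,0,0,-0.14,0.06,-0.01,0.35],[-0.02,0,0,-0.14,0.1,-0.02,0.35],[-0.03,0,0,-0.14,0.145,-0.03,0.35],[-0.04,0,0,-0.14,0.19,-0.035,0.35],[-0.05,0,0,-0.14,0.235,-0.04,0.35]]

```text
clock: 16.9
tcp_pos: [0.5226, -0.0005, 0.2309]
orientation: [0.708, -0.011, 0.706, 0.011]
wrist_force: [0.5, 0.3, 1.3]
finger_gap: 0.0299
```

```bash
python3 -c "
from h import *
st(); delta([.506,.2187,.2],Rt(.04))"
```

```text
t 16.9 tcp [ 5.226e-01 -5.000e-04  2.309e-01] gap 0.0299 F [0.5 0.3 1.3] tq [-0.03 -0.    0.  ] yaw 0.0321 xax [ 0.003  0.    -1.   ] q [-0.15  0.21 -0.11  1.24  0.    1.38]
rv [-0.0079  0.0026 -0.0001] sh [ 0.0309  0.2196 -0.0096] n>= 4.4
```

Call:
step_arm:
  moves:
    - [[-0.008,0,0,0.0,0.045,-0.003,0.35],[-0.008,0,0,0.0,0.09,-0.006,0.35],[-0.008,0,0,0.0,0.135,-0.01,0.35],[-0.008,0,0,0.01,0.18,-0.01,0.35],[-0.008,0.002,0,0.02,0.21,-0.01,0.35],[-0.008,0.002,0,0.03,0.22,-0.01,0.35],[-0.008,0.002,0,0.03,0.22,-0.01,0.35],[-0.008,0.002,0,0.03,0.22,-0.01,0.35]]

```text
clock: 17.7
tcp_pos: [0.5055, 0.2183, 0.2008]
orientation: [0.707, -0.014, 0.707, 0.014]
wrist_force: [0.9, 0.1, -0.5]
finger_gap: 0.0298
```

```bash
python3 lk.py w11 1
```

```text
t 17.7 tcp [0.505 0.218 0.201] gap 0.0298 F [ 0.9  0.1 -0.5] tq [-0.   -0.01 -0.01] yaw 0.0398 xax [-0.    -0.001 -1.   ] q [ 0.26  0.28 -0.1   1.19 -0.    1.79]
[[ 462.606  227.647   92.278   10.615    0.037  109.451 2017.   ]
 [ 506.169  218.547  111.747   10.148    0.043  109.46  2248.   ]]
rv [-0.004  0.001  0.   ] sh [0.107 0.001 0.   ] n>= 2.1
```

View pics/w11.png

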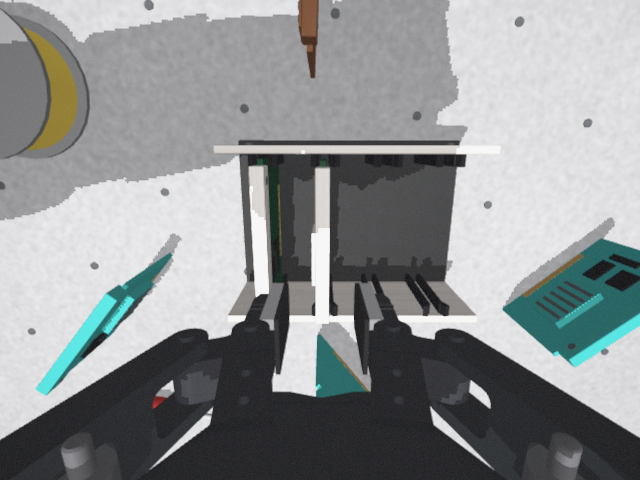

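Call:
step_arm:
  force: 50
  moves:
    - [[-0.002,0,0,0.03,0.001,0,0.35],[-0.002,0,0,0.06,0.001,0,0.35],[-0.002,0,0,0.085,0.001,0,0.35],[-0.002,0,0,0.1,0.001,0,0.35],[-0.002,0,0,0.107,0.001,0,0.35],[-0.002,0,0,0.107,0.001,0,0.35],[-0.002,0,0,0.107,0.001,0,0.35],[-0.002,0,0,0.107,0.001,0,0.35],[-0.002,0,0,0.107,0.001,0,0],[-0.002,0,0,0.107,0.001,0,0],[-0.002,0,0,0.107,0.001,0,0],[-0.002,0,0,0.107,0.001,0,0]]

```text
clock: 18.95
tcp_pos: [0.5068, 0.2191, 0.0952]
orientation: [0.708, -0.014, 0.706, 0.014]
wrist_force: [-0.4, -0.7, 6.7]
finger_gap: 0.0093
```

Call:
step_arm:
  moves:
    - [[0,0,0,-0.015,0,0,0],[0,0,0,-0.04,0,0,0],[0,0,0,-0.07,0,0,0],[0,0,0,-0.1,0,0,0],[0,0,0,-0.13,0,0,0],[0,0,0,-0.145,0,0,0],[0,0,0,-0.145,0,0,0]]

```text
clock: 19.65
tcp_pos: [0.5072, 0.2195, 0.2421]
orientation: [0.709, -0.014, 0.705, 0.015]
wrist_force: [0.9, 0.2, -2.2]
finger_gap: 0.009
```

```bash
python3 -c "
from h import *
st(); delta([.5136,-.2360,.24],Rt(-.019))"
```

```text
t 19.65 tcp [0.5072 0.2195 0.2421] gap 0.009 F [ 0.9  0.2 -2.2] tq [ 0.01 -0.05 -0.01] yaw 0.0413 xax [ 0.006  0.001 -1.   ] q [ 0.26  0.26 -0.02  1.28 -0.    1.79]
rv [ 0.0603  0.0061 -0.0009] sh [ 0.0017 -0.4554 -0.0124] n>= 9.1
```

Call:
step_arm:
  moves:
    - [[0,0,0,0,-0.03,-0.001,0],[0.01,0.002,0,0,-0.07,-0.002,0],[0.02,0.004,0,0,-0.11,-0.003,0],[0.03,0.006,0,0,-0.155,-0.004,0],[0.04,0.006,0,0,-0.2,-0.006,0],[0.05,0.006,0,0,-0.245,-0.008,0],[0.06,0.006,0,0,-0.29,-0.01,0],[0.06,0.006,0,0,-0.335,-0.012,0],[0.06,0.006,0,0,-0.38,-0.012,0],[0.06,0.006,0,0,-0.42,-0.0125,0],[0.06,0.006,0,0,-0.45,-0.0125,0],[0.06,0.006,0,0,-0.454,-0.0125,0]]

```text
clock: 20.85
tcp_pos: [0.5126, -0.2378, 0.239]
orientation: [0.706, 0.009, 0.708, -0.008]
wrist_force: [0.2, 0.8, -2.7]
finger_gap: 0.009
```

```bash
cat > lk2.py <<'E'
from h import *
import sys
from meas import rails
np.set_printoptions(suppress=True,precision=4)
n=sys.argv[1]; st(); T=toolpose(); np.save(f'pics/T_{n}.npy',T); snap('wrist',n)
print(rails('wrist',n,T,box=((.44,.68),(-.35,-.14)),zr=(.1,.11))[:,:6])
tg=eval(sys.argv[2]); delta(tg,Rt(-.019))
im=cv2.imread(f'pics/{n}.png')[90:330,190:470]; cv2.imwrite(f'pics/{n}c.png',cv2.resize(im,None,fx=2.5,fy=2.5,interpolation=cv2.INTER_CUBIC))
E
python3 lk2.py w12 '[.5136,-.235,.17]'
```

```text
t 20.85 tcp [ 0.5126 -0.2378  0.239 ] gap 0.009 F [ 0.2  0.8 -2.7] tq [ 0.02  0.02 -0.01] yaw -0.0229 xax [-0.003  0.002 -1.   ] q [-0.58  0.3   0.02  1.29 -0.    1.02]
[[ 553.9843 -237.2056  111.7873   10.263    -0.0184  105.3486]
 [ 599.1982 -237.3538  111.421    10.7944   -0.0208  105.261 ]
 [ 634.4462 -332.1469   14.6821    6.4353   -0.267   104.6431]]
rv [-0.0031 -0.0031 -0.0025] sh [0.0692 0.0014 0.0013] n>= 1.4
```

View pics/w12.png

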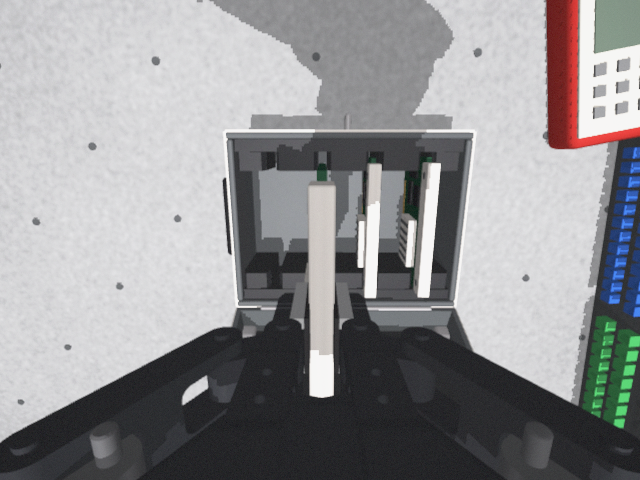

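Call:
step_arm:
  moves:
    - [[-0.003,-0.003,-0.002,0,0.0015,0.001,0],[-0.003,-0.003,-0.002,0,0.0015,0.001,0],[-0.003,-0.003,-0.002,0.02,0.0015,0.001,0],[-0.003,-0.003,-0.002,0.045,0.0015,0.001,0],[-0.003,-0.003,-0.002,0.065,0.0015,0.001,0],[-0.003,-0.003,-0.002,0.067,0.0015,0.001,0],[-0.003,-0.003,-0.002,0.067,0.0015,0.001,0]]

```text
clock: 21.6
tcp_pos: [0.5131, -0.2336, 0.1721]
orientation: [0.707, 0.007, 0.707, -0.006]
wrist_force: [-0.1, -0.1, -2.6]
finger_gap: 0.0091
```

```bash
python3 lk2.py w13 '[.5136,-.235,.0912]'
```

```text
t 21.6 tcp [ 0.5131 -0.2336  0.1721] gap 0.0091 F [-0.1 -0.1 -2.6] tq [ 0.01 -0.02 -0.  ] yaw -0.0175 xax [-0.001  0.001 -1.   ] q [-0.57  0.32 -0.12  1.13  0.    1.02]
[[ 554.1371 -232.9926  103.4048   10.5896   -0.0157  105.3647]
 [ 599.0339 -236.3051  109.4657   11.1001   -0.0185  105.2455]]
rv [ 0.0011  0.0006 -0.0002] sh [ 0.0818 -0.0008 -0.0001] n>= 1.6
```

View pics/w13c.png

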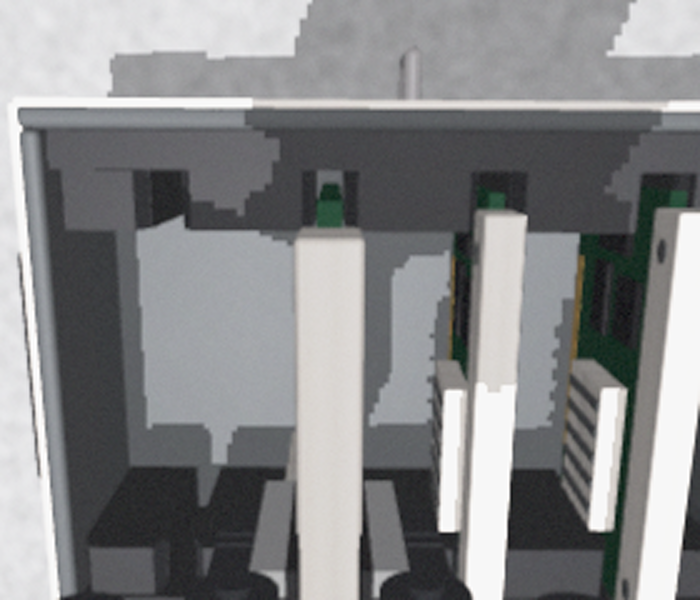

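Aligned with the slot (330,190); lower.

Call:
step_arm:
  moves:
    - [[0,0,0,0.02,-0.001,0,0],[0,0,0,0.035,-0.001,0,0],[0,0,0,0.05,-0.0015,0,0],[0,0,0,0.06,-0.0015,0,0],[0,0,0,0.07,-0.0015,0,0],[0,0,0,0.077,-0.0015,0,0],[0,0,0,0.08,-0.0015,0,0],[0,0,0,0.083,-0.0015,0,0],[0,0,0,0.083,-0.0015,0,0],[0,0,0,0.083,-0.0015,0,0]]

```text
clock: 22.65
tcp_pos: [0.5145, -0.2358, 0.0911]
orientation: [0.708, 0.006, 0.706, -0.006]
wrist_force: [-0.4, 1.8, 3.8]
finger_gap: 0.0092
```

```bash
python3 -c "
from h import *
st()"
```

```text
t 22.65 tcp [ 0.5145 -0.2358  0.0911] gap 0.0092 F [-0.4  1.8  3.8] tq [ 0.38  0.07 -0.01] yaw -0.0176 xax [ 0.003 -0.    -1.   ] q [-0.57  0.38 -0.24  0.95  0.    1.02]
```

Call:
step_arm:
  moves:
    - [[0,0,0,0,0,0,0.27],[0,0,0,0,0,0,0.27],[0,0,0,0,0,0,0.27],[0,0,0,-0.02,0,0,0.27],[0,0,0,-0.06,0,0,0.27],[0,0,0,-0.1,0,0,0.3],[0,0,0,-0.14,0.02,0,0.35],[0,0,0,-0.14,0.06,-0.01,0.35],[-0.02,0,0,-0.14,0.1,-0.02,0.35],[-0.03,0,0,-0.14,0.145,-0.03,0.35],[-0.04,0,0,-0.14,0.19,-0.035,0.35],[-0.05,0,0,-0.14,0.235,-0.04,0.35]]

```text
clock: 23.85
tcp_pos: [0.4778, 0.0013, 0.2311]
orientation: [0.708, -0.011, 0.706, 0.011]
wrist_force: [1.9, -0.7, -0.4]
finger_gap: 0.03
```

```bash
python3 -c "
from h import *
st(); delta([.463,.2178,.2],Rt(.04))"
```

```text
t 23.85 tcp [0.4778 0.0013 0.2311] gap 0.03 F [ 1.9 -0.7 -0.4] tq [-0.03 -0.03 -0.  ] yaw 0.0319 xax [ 0.003 -0.001 -1.   ] q [-0.17  0.13 -0.22  1.22 -0.    1.37]
rv [-0.0081  0.0031  0.0006] sh [ 0.0309  0.2169 -0.008 ] n>= 4.4
```

Call:
step_arm:
  moves:
    - [[-0.008,0,0,0.0,0.045,-0.003,0.35],[-0.008,0,0,0.0,0.09,-0.006,0.35],[-0.008,0,0,0.0,0.135,-0.008,0.35],[-0.008,0,0,0.01,0.18,-0.008,0.35],[-0.008,0.002,0,0.02,0.21,-0.008,0.35],[-0.008,0.002,0,0.03,0.217,-0.008,0.35],[-0.008,0.002,0,0.03,0.217,-0.008,0.35],[-0.008,0.002,0,0.03,0.217,-0.008,0.35]]

```text
clock: 24.65
tcp_pos: [0.4628, 0.217, 0.2007]
orientation: [0.707, -0.014, 0.707, 0.013]
wrist_force: [0.4, -0.4, -0.8]
finger_gap: 0.03
```

```bash
python3 lk.py w14 0
```

```text
t 24.65 tcp [0.463 0.217 0.201] gap 0.03 F [ 0.4 -0.4 -0.8] tq [-0.08 -0.02  0.01] yaw 0.0394 xax [ 0.    -0.001 -1.   ] q [ 0.28  0.21 -0.2   1.17 -0.    1.81]
[[ 440.41   202.598  112.073   10.289    0.058  109.434 1902.   ]]
rv [-0.02   0.001  0.001] sh [ 0.107 -0.013 -0.023] n>= 2.2
```

View pics/w14.png

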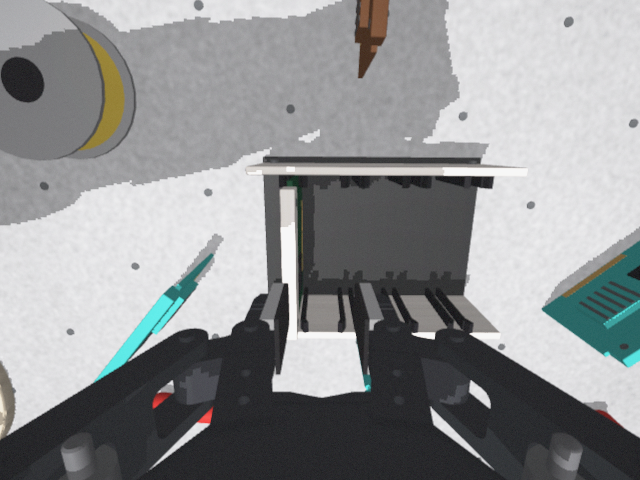

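Call:
step_arm:
  moves:
    - [[-0.02,0,0,0,-0.014,-0.023,0.35],[-0.02,0,0,0,-0.014,-0.023,0.35],[-0.02,0,0,0,-0.014,-0.023,0.35],[-0.02,0,0,0,-0.014,-0.023,0.35]]

```text
clock: 25.1
tcp_pos: [0.4418, 0.2014, 0.2018]
orientation: [0.708, -0.02, 0.706, 0.02]
wrist_force: [-0.5, -0.3, 0.0]
finger_gap: 0.0296
```

```bash
python3 lk.py w15 0
```

```text
t 25.1 tcp [0.442 0.201 0.202] gap 0.0296 F [-0.5 -0.3  0. ] tq [ 0.03 -0.04 -0.02] yaw 0.0569 xax [ 0.003 -0.001 -1.   ] q [ 0.26  0.16 -0.26  1.15 -0.    1.78]
[[ 440.37   202.63   111.727    9.999    0.034  109.462 2239.   ]]
rv [0.023 0.002 0.001] sh [ 0.108  0.001 -0.002] n>= 2.2
```

View pics/w15.png

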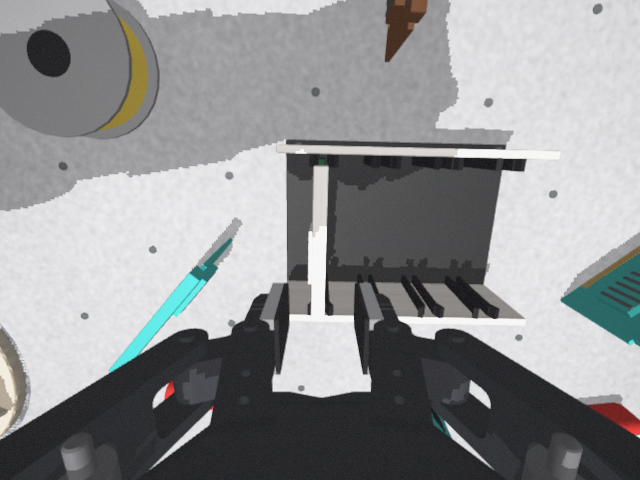

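```bash
python3 - <<'E'
from h import *
im=np.load('pics/w15.npz')['im'].min(-1).astype(float)
for T_,n,c0,c1,rows in (('T_w15','w15',300,345,[172,190,210,222,250,280,300]),('T_w14','w14',262,320,[195,210,220,230,260,290])):
    D=np.load(f'pics/{n}.npz'); T=np.load(f'pics/{T_}.npy'); W=cloud('wrist',D['d'],T)
    pts=[]
    for r in rows:
        z=W[r,c0:c1,2]; k=np.where((z>.106)&(z<.113))[0]+c0
        a=k.min(); b=k.max(); p=back('wrist',[[a-.5,r],[b+.5,r]],.1095,T); pts.append(p.mean(0)); print(r,a,b,p.mean(0).round(4), np.linalg.norm(p[1]-p[0]).round(4))
    pts=np.array(pts); f=np.polyfit(pts[:,1],pts[:,0],1); print('yaw',-f[0])
E
```

```text
172 314 328 [0.4388 0.2542 0.1095] 0.0098
190 313 327 [0.4388 0.2425 0.1095] 0.0099
210 313 327 [0.4395 0.2292 0.1095] 0.0101
222 313 326 [0.4397 0.221  0.1095] 0.0095
250 312 326 [0.4404 0.2012 0.1095] 0.0104
280 312 325 [0.4413 0.1789 0.1095] 0.01
300 312 324 [0.4418 0.1634 0.1095] 0.0094
yaw 0.03525790578931151
195 280 294 [0.4386 0.2541 0.1095] 0.0099
210 281 295 [0.4394 0.2441 0.1095] 0.01
220 281 295 [0.4395 0.2373 0.1095] 0.0101
230 281 295 [0.4396 0.2304 0.1095] 0.0102
260 282 296 [0.4406 0.209  0.1095] 0.0104
290 289 296 [0.4434 0.1865 0.1095] 0.0057
yaw 0.06482780964876717
```

Call:
step_arm:
  force: 50
  moves:
    - [[0.022,0.002,0,0.02,0.001,-0.0015,0.35],[0.022,0.002,0,0.05,0.001,-0.0015,0.35],[0.022,0.002,0,0.08,0.001,-0.0015,0.35],[0.022,0.002,0,0.1,0.001,-0.0015,0.35],[0.022,0.002,0,0.107,0.001,-0.0015,0.35],[0.022,0.002,0,0.107,0.001,-0.0015,0.35],[0.022,0.002,0,0.107,0.001,-0.0015,0.35],[0.022,0.002,0,0.107,0.001,-0.0015,0.35],[0.022,0.002,0,0.107,0.001,-0.0015,0],[0.022,0.002,0,0.107,0.001,-0.0015,0],[0.022,0.002,0,0.107,0.001,-0.0015,0],[0.022,0.002,0,0.107,0.001,-0.0015,0]]

```text
clock: 26.35
tcp_pos: [0.4414, 0.2027, 0.0957]
orientation: [0.708, -0.013, 0.706, 0.012]
wrist_force: [0.7, 0.5, 6.4]
finger_gap: 0.0092
```

Call:
step_arm:
  moves:
    - [[0,0,0,-0.015,0,0,0],[0,0,0,-0.04,0,0,0],[0,0,0,-0.07,0,0,0],[0,0,0,-0.1,0,0,0],[0,0,0,-0.13,0,0,0],[0,0,0,-0.145,0,0,0],[0,0,0,-0.145,0,0,0]]

```text
clock: 27.05
tcp_pos: [0.442, 0.203, 0.2426]
orientation: [0.709, -0.012, 0.705, 0.013]
wrist_force: [0.8, 0.5, -2.9]
finger_gap: 0.0089
```

```bash
python3 -c "
from h import *
st(); delta([.4686,-.2346,.24],Rt(-.019))"
```

```text
t 27.05 tcp [0.442  0.203  0.2426] gap 0.0089 F [ 0.8  0.5 -2.9] tq [ 0.01 -0.   -0.01] yaw 0.0354 xax [ 0.006  0.001 -1.   ] q [ 0.27  0.14 -0.18  1.25 -0.    1.8 ]
rv [ 0.0544  0.0064 -0.0008] sh [ 0.0024 -0.4383  0.0111] n>= 8.8
```

Call:
step_arm:
  moves:
    - [[0,0,0,0,-0.03,0.001,0],[0.01,0.002,0,0,-0.07,0.002,0],[0.02,0.004,0,0,-0.11,0.003,0],[0.03,0.006,0,0,-0.155,0.005,0],[0.04,0.006,0,0,-0.2,0.007,0],[0.05,0.006,0,0,-0.245,0.009,0],[0.054,0.006,0,0,-0.29,0.011,0],[0.054,0.006,0,0,-0.335,0.011,0],[0.054,0.006,0,0,-0.38,0.011,0],[0.054,0.006,0,0,-0.42,0.011,0],[0.054,0.006,0,0,-0.437,0.011,0],[0.054,0.006,0,0,-0.437,0.011,0]]

```text
clock: 28.25
tcp_pos: [0.4677, -0.2351, 0.2404]
orientation: [0.706, 0.009, 0.708, -0.007]
wrist_force: [0.5, 0.5, -2.7]
finger_gap: 0.009
```

```bash
python3 lk2.py w16 '[.4686,-.2346,.17]'
```

```text
t 28.25 tcp [ 0.4677 -0.2351  0.2404] gap 0.009 F [ 0.5  0.5 -2.7] tq [0.08 0.02 0.05] yaw -0.0221 xax [-0.002  0.002 -1.   ] q [-0.62  0.22 -0.09  1.27  0.    0.97]
[[ 508.2345 -236.2445  111.9354   10.2511   -0.0195  105.261 ]
 [ 553.9041 -237.1295  111.752    10.8374   -0.0199  105.223 ]
 [ 598.9069 -237.5406  111.1115   10.8896   -0.0206  105.1105]
 [ 634.6016 -337.4442   25.3907    6.7895   -0.1151  104.8697]]
rv [-0.0016 -0.0021 -0.0031] sh [ 0.0707 -0.0013  0.0012] n>= 1.4
```

View pics/w16.png

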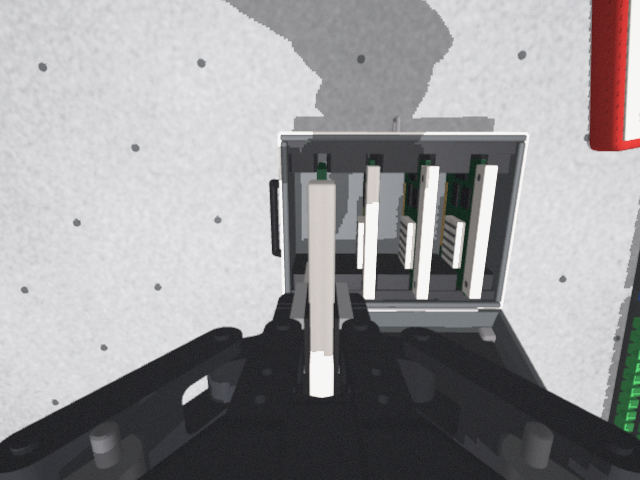

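Call:
step_arm:
  moves:
    - [[-0.002,-0.002,-0.002,0,0,0.001,0],[-0.002,-0.002,-0.002,0.02,0,0.001,0],[-0.002,-0.002,-0.002,0.045,0,0.001,0],[-0.002,-0.002,-0.002,0.065,0,0.001,0],[-0.002,-0.002,-0.002,0.067,0,0.001,0],[-0.002,-0.002,-0.002,0.067,0,0.001,0]]

```text
clock: 28.9
tcp_pos: [0.4682, -0.2317, 0.1735]
orientation: [0.707, 0.007, 0.708, -0.005]
wrist_force: [0.6, -0.0, -1.8]
finger_gap: 0.0091
```

```bash
python3 lk2.py w17 '[.4686,-.2346,.0917]'
```

```text
t 28.9 tcp [ 0.4682 -0.2317  0.1735] gap 0.0091 F [ 0.6 -0.  -1.8] tq [ 0.01 -0.03 -0.01] yaw -0.0167 xax [-0.001  0.002 -1.   ] q [-0.61  0.25 -0.22  1.11  0.    0.97]
[[ 508.2694 -231.9169  103.4619   10.282    -0.0142  105.2791]
 [ 553.8223 -235.3446  108.3853   10.8597   -0.0179  105.209 ]
 [ 599.1566 -237.559   111.9904   11.6484   -0.0204  105.1331]
 [ 634.7897 -329.2619   10.6844    7.1776   -0.4112  104.4972]]
rv [ 0.0018  0.0003 -0.0009] sh [ 0.0827 -0.0022 -0.0002] n>= 1.7
```

View pics/w17c.png

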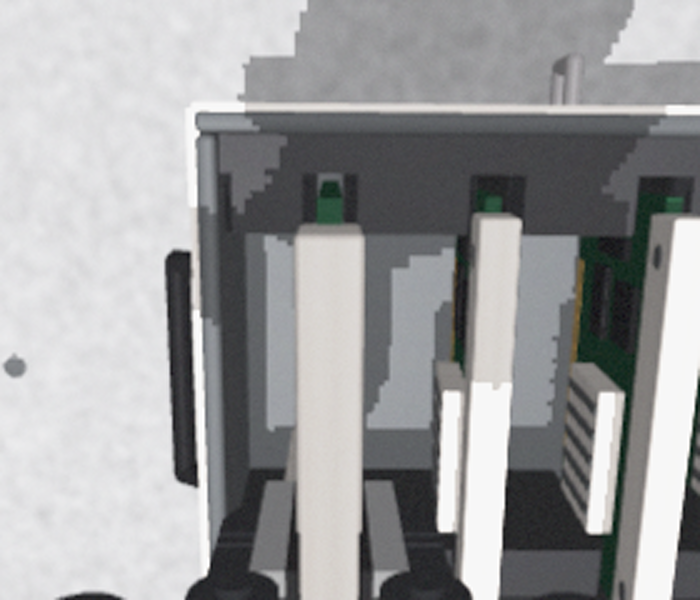

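Call:
step_arm:
  moves:
    - [[0,0,0,0.02,-0.002,0,0],[0,0,0,0.035,-0.0025,0,0],[0,0,0,0.05,-0.003,0,0],[0,0,0,0.06,-0.003,0,0],[0,0,0,0.07,-0.003,0,0],[0,0,0,0.077,-0.003,0,0],[0,0,0,0.081,-0.003,0,0],[0,0,0,0.084,-0.003,0,0],[0,0,0,0.084,-0.003,0,0],[0,0,0,0.084,-0.003,0,0]]

```text
clock: 29.95
tcp_pos: [0.4695, -0.2355, 0.0916]
orientation: [0.708, 0.006, 0.706, -0.006]
wrist_force: [-0.2, 3.2, 6.5]
finger_gap: 0.0088
```

```bash
python3 -c "
from h import *
st()"
```

```text
t 29.95 tcp [ 0.4695 -0.2355  0.0916] gap 0.0088 F [-0.2  3.2  6.5] tq [ 0.53  0.18 -0.02] yaw -0.0169 xax [ 0.002  0.    -1.   ] q [-0.62  0.31 -0.34  0.91  0.    0.97]
```

Call:
step_arm:
  moves:
    - [[0,0,0,0,0,0,0.25],[0,0,0,0,0,0,0.25],[0,0,0,0,0,0,0.25],[0,0,0,-0.02,0,0,0.25],[0,0,0,-0.06,0,0,0.25],[0,0,0,-0.11,0,0,0.0],[0,0,0,-0.16,0,0,0],[0,0,0,-0.2,0.01,0.01,0],[0,0,0,-0.24,0.02,0.02,0],[0,0,0,-0.27,0.04,0.04,0],[0,0,0,-0.27,0.04,0.06,0],[0,0,0,-0.27,0.04,0.06,0]]

```text
clock: 31.15
tcp_pos: [0.5317, -0.1966, 0.362]
orientation: [0.709, 0.005, 0.706, -0.006]
wrist_force: [-0.1, -0.4, -0.9]
finger_gap: 0.0002
```

```bash
python3 lk2.py w18 '[.476,-.44,.36]'; python3 - <<'E'
from h import *
snap('scene','s18'); snap('top','t18')
im=cv2.imread('pics/s18.png')[90:270,150:330]; cv2.imwrite('pics/s18c.png',cv2.resize(im,None,fx=3.2,fy=3.2,interpolation=cv2.INTER_CUBIC))
E
```

```text
t 31.15 tcp [ 0.5317 -0.1966  0.362 ] gap 0.0002 F [-0.1 -0.4 -0.9] tq [-0.01  0.01  0.02] yaw -0.0151 xax [ 0.004 -0.001 -1.   ] q [-0.5   0.3   0.31  1.58  0.    1.09]
[[ 463.3375 -235.0933  111.3529   10.841    -0.0213  105.3074]
 [ 508.4184 -235.7737  111.3116   10.3007   -0.0164  105.4171]
 [ 553.9781 -236.6992  110.5509    9.999    -0.0182  105.3396]
 [ 599.2739 -237.5204  111.048    10.3074   -0.0197  105.3141]
 [ 633.1201 -336.2944   24.7726    5.292    -0.1437  104.659 ]]
rv [ 0.0033  0.0017 -0.0004] sh [ 0.001  -0.2443 -0.0504] n>= 5.0
```

View pics/w18.png

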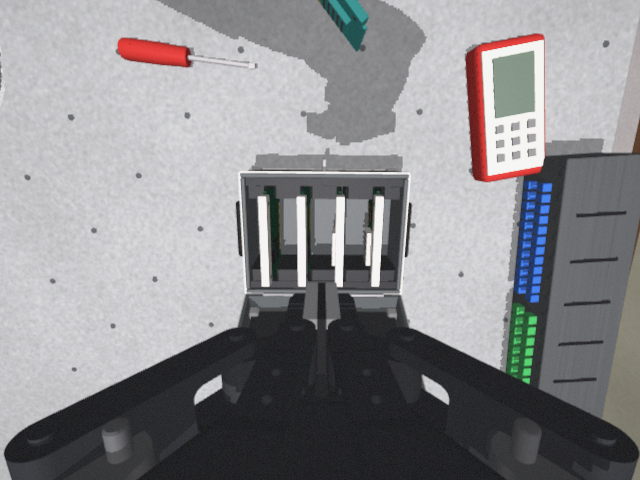

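View pics/s18c.png

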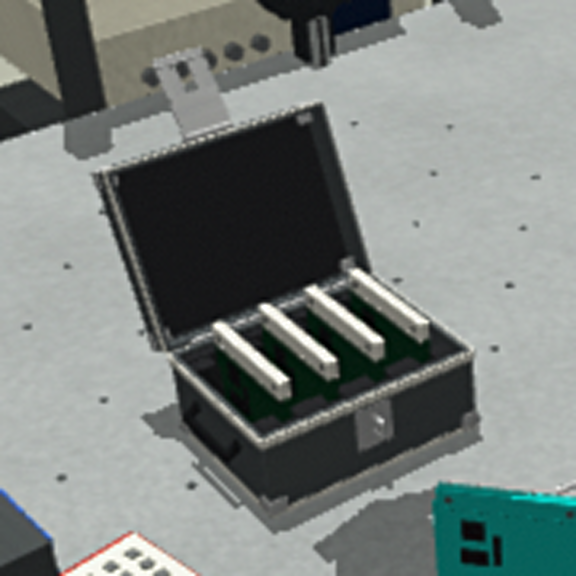

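View pics/t18.png

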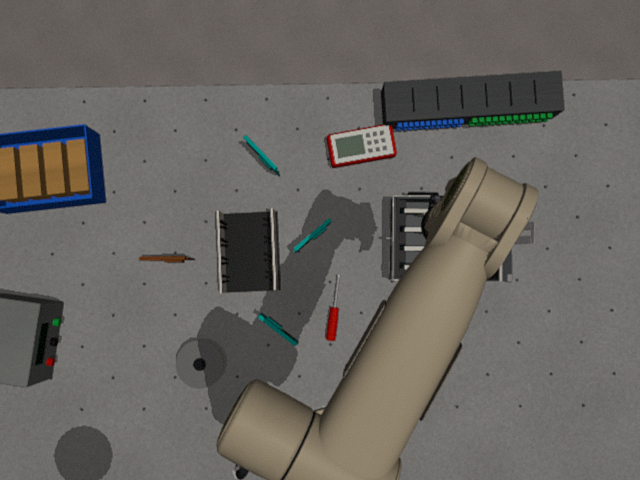

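```bash
python3 - <<'E'
from h import *
np.set_printoptions(suppress=True,precision=4)
D=np.load('pics/top0.npz'); W=cloud('top',D['d'])
for r in (215,260): print([(c,W[r,c].round(3).tolist()) for c in (498,500,502,504,507,510)])
print('hasp',[(c,W[233,c].round(3).tolist()) for c in (506,510,515,520,530,532)])
D=np.load('pics/scene0.npz'); W=cloud('scene',D['d']).reshape(-1,3)
m=(W[:,1]<-.32)&(W[:,1]>-.40)&(W[:,0]>.45)&(W[:,0]<.62)&(W[:,2]>.1)&(W[:,2]<.2); P=W[m]; c=P.mean(0); v=np.linalg.svd(P-c,full_matrices=False)[2][2]; print('inner plane',len(P),c,v,'angle',np.arctan2(abs(v[2]),abs(v[1])))
E
```

```text
[(498, [0.576, -0.372, 0.226]), (500, [0.576, -0.376, 0.226]), (502, [0.576, -0.381, 0.225]), (504, [0.576, -0.386, 0.224]), (507, [0.577, -0.395, 0.216]), (510, [0.576, -0.401, 0.218])]
[(498, [0.476, -0.369, 0.227]), (500, [0.476, -0.373, 0.23]), (502, [0.476, -0.379, 0.224]), (504, [0.476, -0.385, 0.217]), (507, [0.476, -0.392, 0.215]), (510, [0.476, -0.398, 0.22])]
hasp [(506, [0.535, -0.388, 0.229]), (510, [0.535, -0.394, 0.236]), (515, [0.534, -0.404, 0.24]), (520, [0.533, -0.408, 0.261]), (530, [0.552, -0.518, -0.003]), (532, [0.531, -0.428, 0.278])]
inner plane 2206 [ 0.5372 -0.3721  0.1508] [0.0208 0.9274 0.3736] angle 0.38297762923624395
```

Call:
step_arm:
  moves:
    - [[0,0,0,0.0,-0.02,-0.03,0],[0,0,0,0.0,-0.05,-0.06,0],[0,0,0,0.0,-0.09,-0.075,0],[0,0,0,0.0,-0.13,-0.075,0],[0,0,0,0.0,-0.175,-0.075,0],[0,0,0,0.0,-0.22,-0.072,0],[0,0,0,0.0,-0.25,-0.072,0],[0,0,0,0.0,-0.26,-0.072,0],[0,0,0,0.0,-0.26,-0.072,0]]

```text
clock: 32.2
tcp_pos: [0.4511, -0.4564, 0.3588]
orientation: [0.706, 0.008, 0.708, -0.006]
wrist_force: [0.5, -0.4, -0.2]
finger_gap: 0.0002
```

```bash
python3 -c "
from h import *
st(); delta([.455,-.445,.206],Rt(-.019)); snap('wrist','w19'); snap('top','t19');snap('scene','s19')"
```

```text
t 32.2 tcp [ 0.4511 -0.4564  0.3588] gap 0.0002 F [ 0.5 -0.4 -0.2] tq [-0.03  0.    0.  ] yaw -0.0198 xax [-0.002  0.004 -1.   ] q [-0.92  0.47  0.57  1.67  0.    0.67]
rv [-0.0008 -0.0019 -0.0035] sh [0.1528 0.011  0.004 ] n>= 3.1
```

View pics/w19.png

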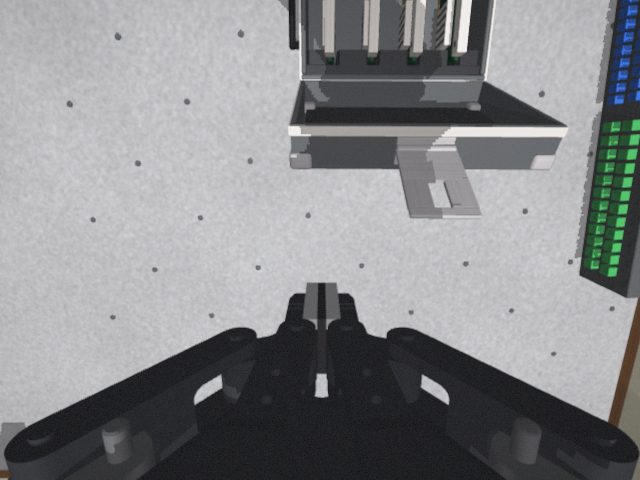

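View pics/s19.png

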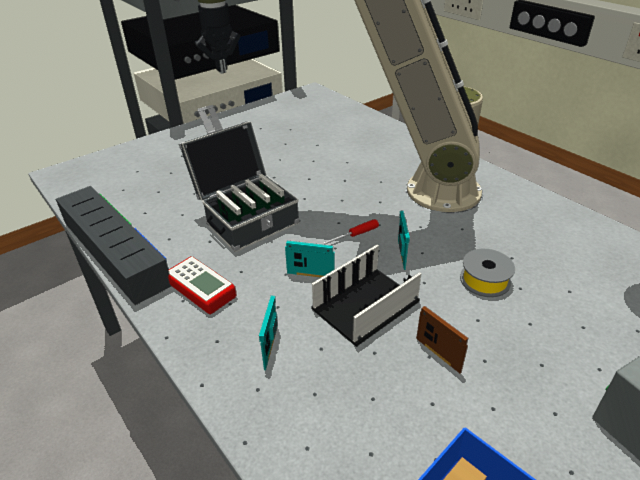

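Call:
step_arm:
  moves:
    - [[0,0,0,0.04,0.005,-0.004,0],[0,0,0,0.085,0.008,-0.004,0],[0,0,0,0.125,0.011,-0.004,0],[0,0,0,0.153,0.011,-0.004,0],[0,0,0,0.153,0.011,-0.004,0],[0,0,0,0.153,0.011,-0.004,0],[0,0,0,0.153,0.011,-0.004,0]]

```text
clock: 33.05
tcp_pos: [0.4494, -0.4425, 0.21]
orientation: [0.708, 0.005, 0.706, -0.006]
wrist_force: [0.7, -0.2, 1.2]
finger_gap: 0.0
```

```bash
python3 - <<'E'
from h import *
st(); snap('wrist','w20')
for p in [(-.4165,.206),(-.402,.209),(-.388,.212),(-.360,.225),(-.337,.230),(-.309,.230)]: delta([.447,p[0],p[1]],Rt(-.019))
E
```

```text
t 33.05 tcp [ 0.4494 -0.4425  0.21  ] gap 0.0 F [ 0.7 -0.2  1.2] tq [-0.02 -0.01 -0.  ] yaw -0.0152 xax [ 0.002 -0.001 -1.   ] q [-0.91  0.43  0.14  1.28  0.    0.68]
rv [0.0035 0.0023 0.0009] sh [ 0.0041  0.0264 -0.0028] n>= 0.5
rv [0.0035 0.0023 0.0009] sh [ 0.001   0.0408 -0.003 ] n>= 0.8
rv [0.0035 0.0023 0.0009] sh [-0.002   0.0548 -0.0032] n>= 1.1
rv [0.0035 0.0023 0.0009] sh [-0.015   0.0828 -0.0037] n>= 1.7
rv [0.0035 0.0023 0.0009] sh [-0.02    0.1058 -0.004 ] n>= 2.2
rv [0.0035 0.0023 0.0009] sh [-0.02    0.1338 -0.0044] n>= 2.7
```

View pics/w20.png

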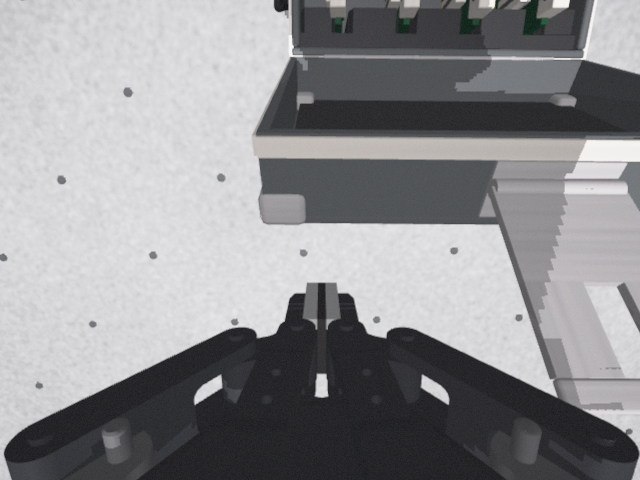

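```bash
python3 - <<'E'
from h import *
D=np.load('pics/w20.npz'); W=cloud('wrist',D['d'])
for (u,v) in [(560,385),(590,400),(630,300),(500,190),(560,160),(400,340),(450,360),(520,400),(600,420),(630,450),(620,410),(265,215),(260,150)]: print((u,v),W[v,u].round(3))
E
```

```text
(560, 385) [ 0.509 -0.433  0.27 ]
(590, 400) [ 0.513 -0.434  0.274]
(630, 300) [ 0.538 -0.419  0.254]
(500, 190) [ 0.51  -0.39   0.228]
(560, 160) [ 0.532 -0.381  0.224]
(400, 340) [ 0.473 -0.432  0.251]
(450, 360) [ 0.485 -0.432  0.261]
(520, 400) [ 0.495 -0.432  0.277]
(600, 420) [ 0.509 -0.433  0.282]
(630, 450) [ 0.508 -0.432  0.29 ]
(620, 410) [ 0.52  -0.436  0.275]
(265, 215) [ 0.429 -0.399  0.217]
(260, 150) [ 0.43  -0.376  0.227]
```

Call:
step_arm:
  moves:
    - [[0.003,0.002,0,0.003,0,-0.014,0],[0.003,0.002,0,0.004,0.005,-0.014,0],[0.003,0.002,0,0.004,0.015,-0.014,0],[0.003,0.002,0,0.004,0.025,-0.014,0],[0.003,0.002,0,0.002,0.035,-0.014,0],[0.003,0.002,0,0,0.045,-0.014,0],[0.003,0.002,0,-0.002,0.055,-0.014,0],[0.003,0.002,0,-0.008,0.07,-0.014,0]]

```text
clock: 33.9
tcp_pos: [0.438, -0.3755, 0.2204]
orientation: [0.709, 0.004, 0.706, -0.01]
wrist_force: [1.2, -6.1, 3.5]
finger_gap: -0.0001
```

```bash
python3 - <<'E'
from h import *
st(); snap('wrist','w21')
for p in [(-.360,.225),(-.337,.230),(-.309,.230),(-.282,.224),(-.256,.213),(-.233,.197),(-.214,.177)]: delta([.437,p[0],p[1]],Rt(-.019))
E
```

```text
t 33.9 tcp [ 0.438  -0.3755  0.2204] gap -0.0001 F [ 1.2 -6.1  3.5] tq [-1.19 -0.25 -0.05] yaw -0.0196 xax [ 0.004 -0.009 -1.   ] q [-0.85  0.32 -0.    1.24 -0.    0.74]
rv [0.0012 0.0046 0.0063] sh [-0.0037  0.0124 -0.0013] n>= 0.3
rv [0.0012 0.0046 0.0063] sh [-0.0088  0.0353 -0.0016] n>= 0.7
rv [0.0012 0.0046 0.0063] sh [-0.009   0.0633 -0.0021] n>= 1.3
rv [0.0012 0.0046 0.0063] sh [-0.0032  0.0903 -0.0026] n>= 1.8
rv [0.0012 0.0046 0.0063] sh [ 0.0077  0.1164 -0.0032] n>= 2.3
rv [0.0012 0.0046 0.0063] sh [ 0.0235  0.1395 -0.0036] n>= 2.8
rv [0.0012 0.0046 0.0063] sh [ 0.0434  0.1586 -0.0041] n>= 3.3
```

View pics/w21.png

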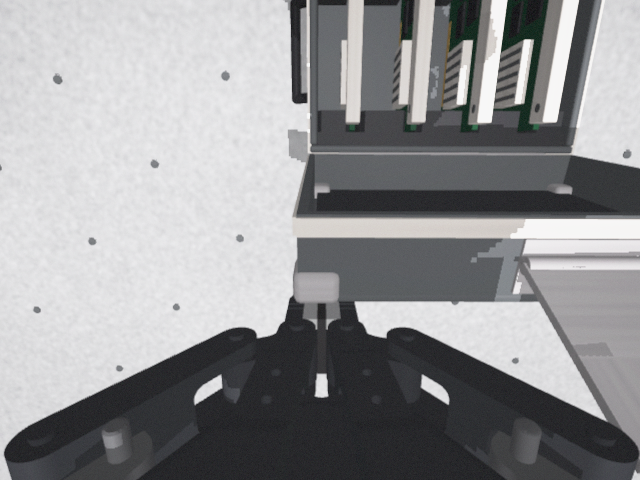

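Call:
step_arm:
  moves:
    - [[0,0,0,-0.004,0.012,-0.001,0],[0,0,0,-0.007,0.024,-0.001,0],[0,0,0,-0.009,0.036,-0.002,0],[0,0,0,-0.009,0.05,-0.002,0],[0,0,0,-0.009,0.064,-0.002,0],[0,0,0,-0.006,0.078,-0.002,0],[0,0,0,-0.003,0.09,-0.003,0]]

```text
clock: 34.65
tcp_pos: [0.4374, -0.2814, 0.2243]
orientation: [0.709, 0.003, 0.705, -0.009]
wrist_force: [2.1, -3.2, 2.5]
finger_gap: 0.0007
```

```bash
python3 - <<'E'
from h import *
st(); snap('wrist','w22')
for p in [(-.256,.213),(-.233,.197),(-.214,.177),(-.199,.153),(-.189,.127)]: delta([.437,p[0],p[1]],Rt(-.019))
E
```

```text
t 34.65 tcp [ 0.4374 -0.2814  0.2243] gap 0.0007 F [ 2.1 -3.2  2.5] tq [-0.59 -0.6  -0.09] yaw -0.0171 xax [ 0.006 -0.007 -1.   ] q [-0.73  0.21 -0.14  1.21 -0.    0.86]
rv [0.0029 0.0044 0.0044] sh [0.0103 0.0233 0.0001] n>= 0.5
rv [0.0029 0.0044 0.0044] sh [ 0.0262  0.0464 -0.0003] n>= 1.1
rv [0.0029 0.0044 0.0044] sh [ 0.0461  0.0654 -0.0007] n>= 1.6
rv [0.0029 0.0044 0.0044] sh [ 0.0701  0.0805 -0.001 ] n>= 2.1
rv [0.0029 0.0044 0.0044] sh [ 0.096   0.0907 -0.0013] n>= 2.6
```

View pics/w22.png

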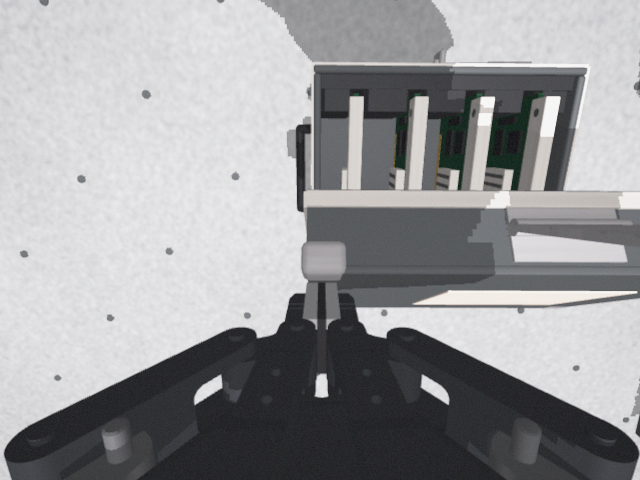

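Call:
step_arm:
  moves:
    - [[0,0,0,0.003,0.012,0.002,0],[0,0,0,0.01,0.023,0.004,0],[0,0,0,0.018,0.035,0.006,0],[0,0,0,0.026,0.046,0.008,0],[0,0,0,0.036,0.056,0.008,0],[0,0,0,0.046,0.065,0.008,0]]

```text
clock: 35.3
tcp_pos: [0.4457, -0.2131, 0.1761]
orientation: [0.709, 0.004, 0.706, -0.007]
wrist_force: [-0.0, -0.3, 3.3]
finger_gap: -0.0001
```

```bash
python3 - <<'E'
from h import *
st(); snap('wrist','w23'); snap('scene','s23')
for p in [(-.199,.153),(-.189,.127)]: delta([.447,p[0],p[1]],Rt(-.019))
im=cv2.imread('pics/s23.png')[60:270,130:350]; cv2.imwrite('pics/s23c.png',cv2.resize(im,None,fx=2.8,fy=2.8,interpolation=cv2.INTER_CUBIC))
E
```

```text
t 35.3 tcp [ 0.4457 -0.2131  0.1761] gap -0.0001 F [-0.  -0.3  3.3] tq [-0.05  0.09  0.03] yaw -0.0155 xax [ 0.004 -0.003 -1.   ] q [-0.61  0.18 -0.29  1.09 -0.    0.98]
rv [0.0045 0.0017 0.0014] sh [0.022  0.0133 0.0021] n>= 0.5
rv [0.0045 0.0017 0.0014] sh [0.048  0.0234 0.0019] n>= 1.1
```

View pics/w23.png

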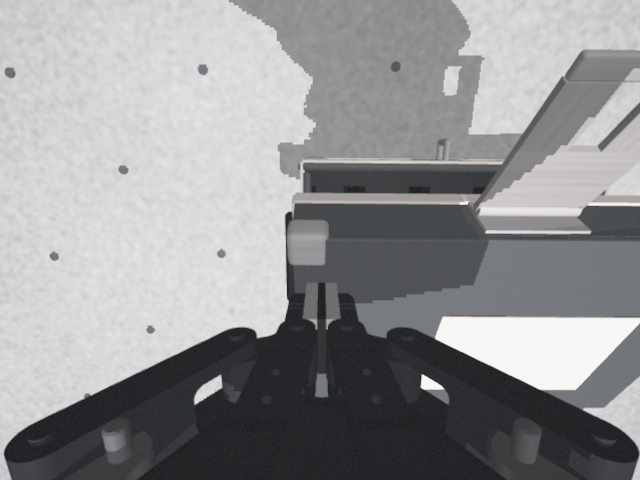

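View pics/s23c.png

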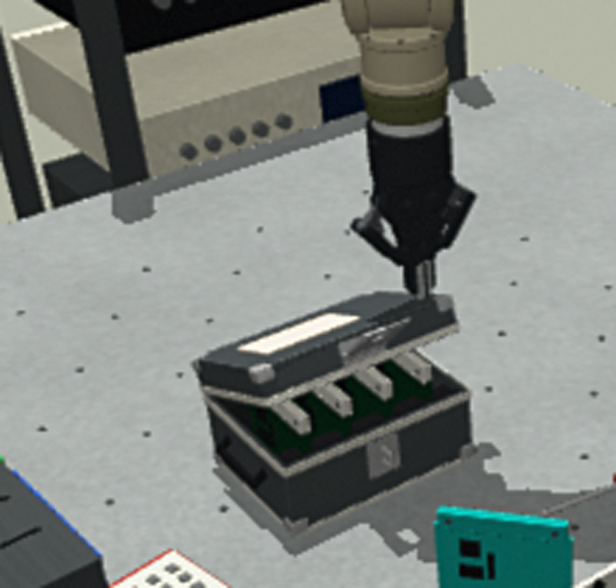

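Call:
step_arm:
  moves:
    - [[0,0,0,0.01,0.007,0,0],[0,0,0,0.02,0.013,0,0],[0,0,0,0.03,0.018,0,0],[0,0,0,0.04,0.022,0,0],[0,0,0,0.047,0.024,0,0],[0,0,0,0.05,0.024,0,0],[0,0,0,0.052,0.024,0,0],[0,0,0,0.053,0.024,0,0]]

```text
clock: 36.2
tcp_pos: [0.4449, -0.1877, 0.1266]
orientation: [0.708, 0.004, 0.706, -0.006]
wrist_force: [-13.8, 10.7, 50.6]
finger_gap: -0.0004
```

```bash
python3 - <<'E'
from h import *
st(); snap('wrist','w24'); snap('scene','s24')
im=cv2.imread('pics/s24.png')[60:270,130:350]; cv2.imwrite('pics/s24c.png',cv2.resize(im,None,fx=2.8,fy=2.8,interpolation=cv2.INTER_CUBIC))
E
```

```text
t 36.2 tcp [ 0.4449 -0.1877  0.1266] gap -0.0004 F [-13.8  10.7  50.6] tq [ 2.11  3.   -0.02] yaw -0.0139 xax [ 0.003 -0.002 -1.   ] q [-0.57  0.2  -0.39  0.97  0.    1.02]
```

View pics/s24c.png

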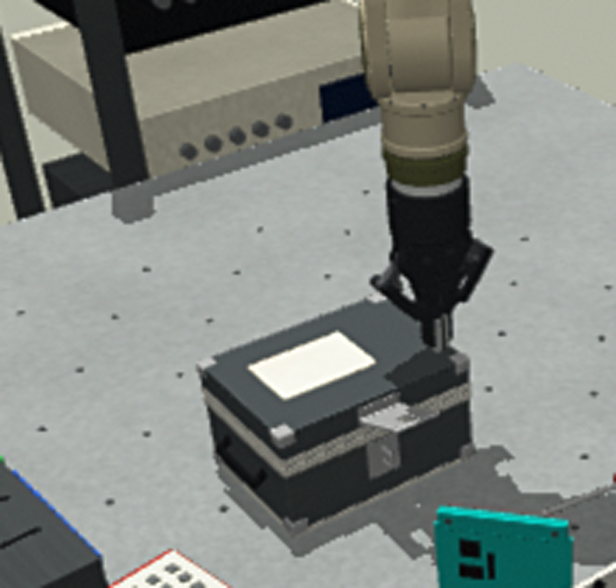

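Call:
step_arm:
  moves:
    - [[0,0,0,-0.01,0,0,0],[0,0,0,-0.04,0,0,0],[0,0,0,-0.08,0.03,0,0],[0,0,0,-0.12,0.06,0.03,0],[0,0,0,-0.15,0.09,0.06,0],[0,0,0,-0.15,0.12,0.09,0],[0,0,0,-0.15,0.14,0.09,0],[0,0,0,-0.15,0.14,0.09,0]]

```text
clock: 37.1
tcp_pos: [0.5365, -0.0461, 0.2757]
orientation: [0.708, 0.003, 0.706, -0.004]
wrist_force: [-0.3, 0.2, -0.0]
finger_gap: -0.0003
```

```bash
python3 - <<'E'
from h import *
np.set_printoptions(suppress=True,precision=4)
st(); T=toolpose(); np.save('pics/T_w25.npy',T); im,d=snap('wrist','w25'); im2,d2=snap('scene','s25')
W=cloud('wrist',d,T)
m=(W[...,2]>.105)&(W[...,2]<.125)&(W[...,1]>-.32)&(W[...,1]<-.15)&(W[...,0]>.43)&(W[...,0]<.64); P=W[m]; A=np.c_[P[:,:2],np.ones(len(P))]; print('lid plane',np.linalg.lstsq(A,P[:,2],rcond=None)[0],np.median(P[:,2]))
cv2.imwrite('pics/s25c.png',cv2.resize(im2[130:260,190:320,::-1],None,fx=4.5,fy=4.5,interpolation=cv2.INTER_CUBIC))
E
```

```text
t 37.1 tcp [ 0.5365 -0.0461  0.2757] gap -0.0003 F [-0.3  0.2 -0. ] tq [0.03 0.02 0.01] yaw -0.01 xax [ 0.002 -0.001 -1.   ] q [-0.23  0.23  0.02  1.36 -0.    1.35]
lid plane [-0.0079 -0.1295  0.0933] 0.11572508560980707
```

View pics/w25.png

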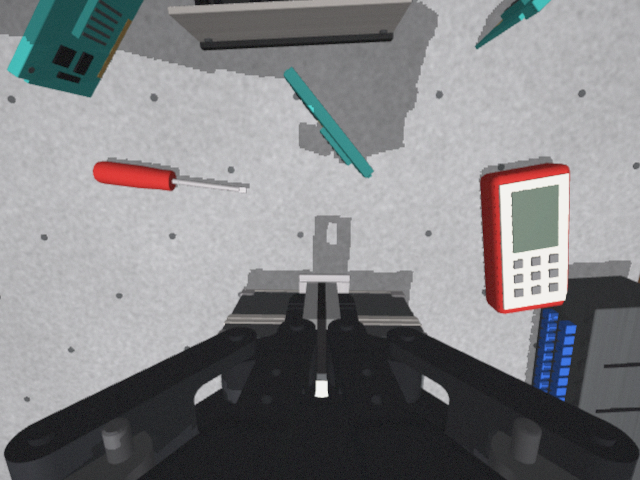

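View pics/s25c.png

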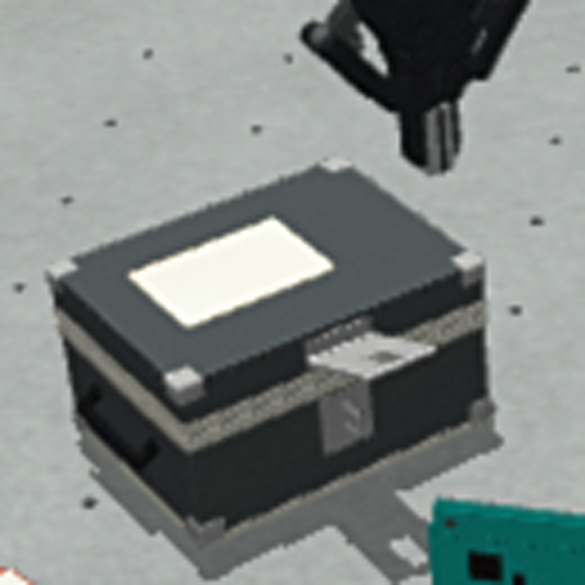

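```bash
python3 - <<'E'
from h import *
np.set_printoptions(suppress=True,precision=4)
W=cloud('scene',np.load('pics/s25.npz')['d'])
m=(W[...,2]>.095)&(W[...,2]<.135)&(W[...,1]>-.30)&(W[...,1]<-.17)&(W[...,0]>.45)&(W[...,0]<.62); P=W[m]; A=np.c_[P[:,0]-.536,P[:,1]+.236,np.ones(len(P))]; print('lid plane',np.linalg.lstsq(A,P[:,2],rcond=None)[0],len(P))
m=(W[...,1]>-.148)&(W[...,1]<-.06)&(W[...,0]>.5)&(W[...,0]<.57)&(W[...,2]>.03)&(W[...,2]<.16);P=W[m]; print('hasp',len(P),P.min(0),P.max(0),P.mean(0)); A=np.c_[P[:,1]+.15,np.ones(len(P))]; print(np.linalg.lstsq(A,P[:,2],rcond=None)[0])
v,u=np.where(m); print(u.min(),u.max(),v.min(),v.max())
E
```

```text
lid plane [ 0.0031 -0.001   0.1156] 1665
hasp 166 [ 0.5151 -0.1479  0.0401] [ 0.563  -0.0851  0.1254] [ 0.5393 -0.1182  0.107 ]
[0.6828 0.0853]
260 286 204 226
```

```bash
python3 - <<'E'
from h import *
for p in [(-.1,.16),(-.1,.135),(-.1,.11),(-.096,.091),(-.106,.077),(-.124,.072),(-.135,.072),(-.1405,.072)]: delta([.516,p[0],p[1]],Rt(-.019))
E
```

```text
rv [0.0062 0.0014 0.002 ] sh [ 0.1157 -0.0517 -0.0192] n>= 2.6
rv [0.0062 0.0014 0.002 ] sh [ 0.1407 -0.0516 -0.0192] n>= 3.0
rv [0.0062 0.0014 0.002 ] sh [ 0.1657 -0.0516 -0.0192] n>= 3.5
rv [0.0062 0.0014 0.002 ] sh [ 0.1847 -0.0476 -0.0193] n>= 3.8
rv [0.0062 0.0014 0.002 ] sh [ 0.1987 -0.0575 -0.0192] n>= 4.2
rv [0.0062 0.0014 0.002 ] sh [ 0.2037 -0.0755 -0.019 ] n>= 4.4
rv [0.0062 0.0014 0.002 ] sh [ 0.2038 -0.0865 -0.0188] n>= 4.4
rv [0.0062 0.0014 0.002 ] sh [ 0.2038 -0.092  -0.0188] n>= 4.5
```

Call:
step_arm:
  moves:
    - [[0.006,0,0,0.02,-0.04,-0.019,0],[0.006,0,0,0.06,-0.051,-0.019,0],[0.006,0,0,0.1,-0.051,-0.019,0],[0.006,0,0,0.12,-0.051,-0.019,0],[0.006,0,0,0.135,-0.051,-0.019,0],[0.006,0,0,0.147,-0.051,-0.019,0],[0.006,0,0,0.157,-0.05,-0.019,0],[0.006,0,0,0.166,-0.049,-0.019,0],[0.006,0,0,0.176,-0.048,-0.019,0],[0.006,0,0,0.185,-0.048,-0.019,0],[0.006,0,0,0.185,-0.048,-0.019,0]]

```text
clock: 38.3
tcp_pos: [0.5157, -0.0961, 0.0895]
orientation: [0.707, 0.006, 0.707, -0.007]
wrist_force: [-0.4, 0.2, -0.6]
finger_gap: 0.0002
```

```bash
python3 - <<'E'
from h import *
st(); im2,d2=snap('scene','s26'); snap('wrist','w26')
cv2.imwrite('pics/s26c.png',cv2.resize(im2[130:260,190:320,::-1],None,fx=4.5,fy=4.5,interpolation=cv2.INTER_CUBIC))
for p in [(-.096,.091),(-.106,.077),(-.124,.072),(-.135,.072),(-.1405,.072)]: delta([.516,p[0],p[1]],Rt(-.019))
E
```

```text
t 38.3 tcp [ 0.5157 -0.0961  0.0895] gap 0.0002 F [-0.4  0.2 -0.6] tq [-0.01  0.03 -0.06] yaw -0.0185 xax [-0.    -0.001 -1.   ] q [-0.34  0.32 -0.34  0.91 -0.    1.25]
rv [0.0005 0.0011 0.0018] sh [-0.0004  0.0003 -0.0003] n>= 0.0
rv [0.0005 0.0011 0.0018] sh [ 0.0136 -0.0097 -0.0001] n>= 0.3
rv [0.0005 0.0011 0.0018] sh [ 0.0186 -0.0277  0.0002] n>= 0.7
rv [0.0005 0.0011 0.0018] sh [ 0.0186 -0.0387  0.0004] n>= 0.9
rv [0.0005 0.0011 0.0018] sh [ 0.0186 -0.0442  0.0005] n>= 1.0
```

View pics/s26c.png

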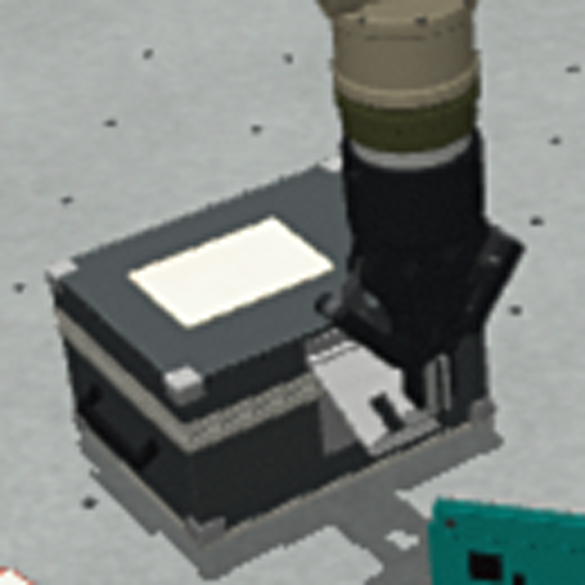

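View pics/w26.png

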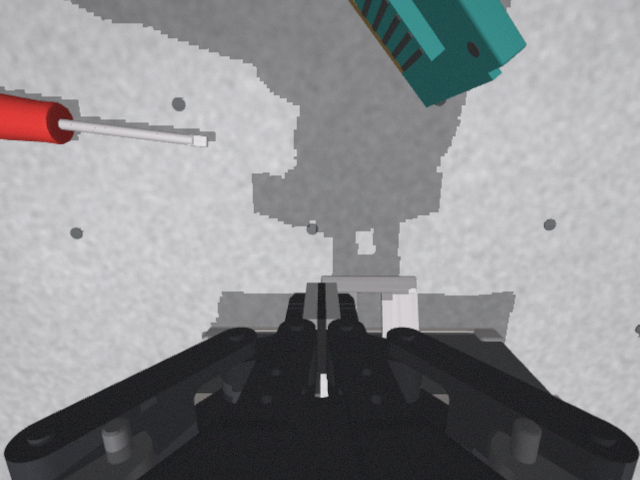

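Call:
step_arm:
  moves:
    - [[0,0,0,0.007,-0.003,0.001,0],[0,0,0,0.013,-0.009,0.001,0],[0,0,0,0.016,-0.017,0.001,0],[0,0,0,0.018,-0.026,0.001,0],[0,0,0,0.018,-0.034,0.001,0],[0,0,0,0.018,-0.04,0.001,0],[0,0,0,0.018,-0.044,0.001,0],[0,0,0,0.018,-0.045,0.001,0]]

```text
clock: 39.2
tcp_pos: [0.5161, -0.1387, 0.0724]
orientation: [0.707, 0.008, 0.707, -0.004]
wrist_force: [2.2, 15.1, 1.0]
finger_gap: 0.0
```

```bash
python3 - <<'E'
from h import *
st(); im2,d2=snap('scene','s27')
cv2.imwrite('pics/s27c.png',cv2.resize(im2[130:260,190:320,::-1],None,fx=4.5,fy=4.5,interpolation=cv2.INTER_CUBIC))
E
```

```text
t 39.2 tcp [ 0.5161 -0.1387  0.0724] gap 0.0 F [ 2.2 15.1  1. ] tq [ 2.61 -0.28  0.07] yaw -0.0173 xax [ 0.001  0.005 -1.   ] q [-0.42  0.35 -0.34  0.88  0.01  1.17]
```

View pics/s27c.png

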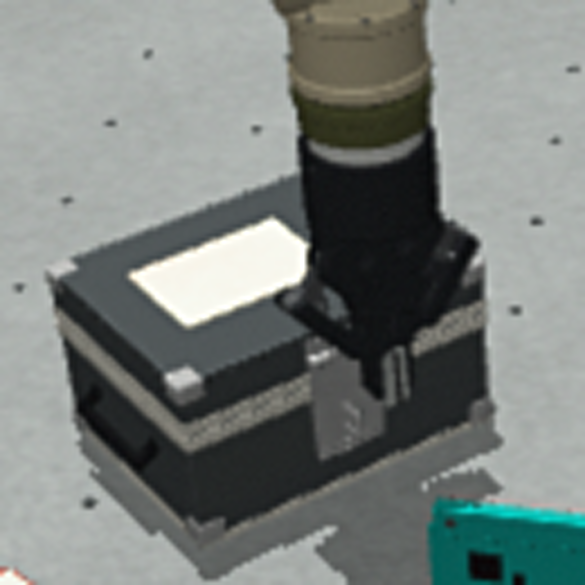

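Call:
step_arm:
  moves:
    - [[0,0,0,0,0.015,0,0],[0,0,0,0,0.04,0,0],[0,0,0,-0.03,0.06,0,0],[0,0,0,-0.07,0.08,0,0],[0,0,0,-0.11,0.12,0,0],[0,0,0,-0.15,0.16,0,0],[0,0,0,-0.19,0.2,0,0],[0,0,0,-0.23,0.24,0,0],[0,0,0,-0.23,0.27,0,0],[0,0,0,-0.23,0.27,0,0]]

```text
clock: 40.25
tcp_pos: [0.5216, 0.1346, 0.3077]
orientation: [0.71, 0.006, 0.704, -0.002]
wrist_force: [0.2, -0.1, -0.5]
finger_gap: -0.0002
```

```bash
python3 - <<'E'
from h import *
np.set_printoptions(suppress=True,precision=4)
st(); im2,d2=snap('scene','s28'); snap('wrist','w28'); snap('top','t28')
cv2.imwrite('pics/s28c.png',cv2.resize(im2[130:260,190:320,::-1],None,fx=4.5,fy=4.5,interpolation=cv2.INTER_CUBIC))
W=cloud('scene',d2)
m=(W[...,1]>-.20)&(W[...,1]<-.10)&(W[...,2]>.035)&(W[...,2]<.09)
for a,b in ((.518,.53),(.546,.558),(.47,.50),(.58,.61)):
    P=W[m&(W[...,0]>a)&(W[...,0]<b)]; print(a,len(P)); 
    for z0 in (.035,.045,.055,.065,.075): 
        Q=P[(P[:,2]>z0)&(P[:,2]<z0+.01)]; print('  ',z0,len(Q),np.median(Q[:,1]).round(4) if len(Q) else None)
m=(W[...,2]>.095)&(W[...,2]<.135)&(W[...,1]>-.30)&(W[...,1]<-.17)&(W[...,0]>.45)&(W[...,0]<.62); P=W[m]; A=np.c_[P[:,0]-.536,P[:,1]+.236,np.ones(len(P))]; print('lid plane',np.linalg.lstsq(A,P[:,2],rcond=None)[0],len(P))
E
```

```text
t 40.25 tcp [0.5216 0.1346 0.3077] gap -0.0002 F [ 0.2 -0.1 -0.5] tq [-0.07 -0.02  0.04] yaw -0.0114 xax [ 0.009  0.006 -1.   ] q [0.1  0.22 0.09 1.42 0.01 1.68]
0.518 61
   0.035 9 -0.1507
   0.045 10 -0.1504
   0.055 10 -0.1507
   0.065 14 -0.1502
   0.075 12 -0.1501
0.546 68
   0.035 14 -0.151
   0.045 12 -0.1518
   0.055 11 -0.151
   0.065 12 -0.1512
   0.075 12 -0.1504
0.47 167
   0.035 27 -0.1555
   0.045 33 -0.1553
   0.055 28 -0.1557
   0.065 27 -0.1546
   0.075 33 -0.1538
0.58 186
   0.035 34 -0.1575
   0.045 33 -0.1578
   0.055 30 -0.1575
   0.065 36 -0.1571
   0.075 31 -0.1562
lid plane [ 0.     -0.0004  0.1157] 1648
```

View pics/s28c.png

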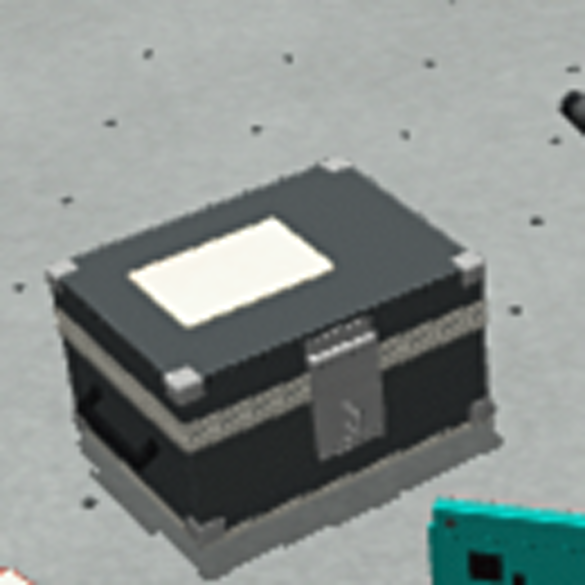

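View pics/t28.png

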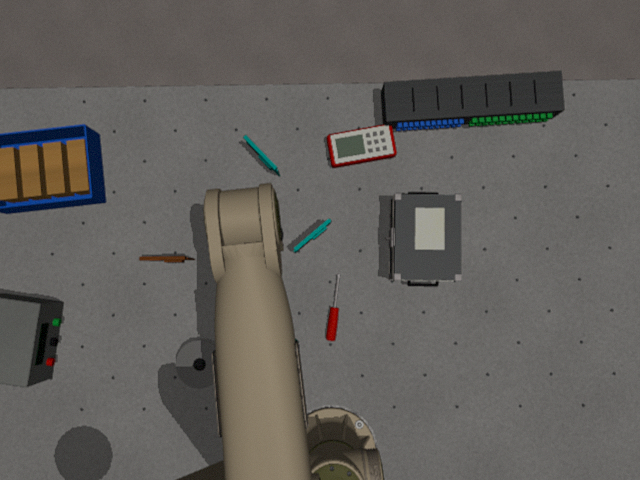

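```bash
python3 -c "
from h import *
st(); print(env.hand_in())"
```

```text
t 40.4 tcp [0.5203 0.1302 0.3036] gap -0.0003 F [-0.1  0.   0. ] tq [-0.    0.02  0.06] yaw -0.0161 xax [ 0.001  0.004 -1.   ] q [0.09 0.23 0.08 1.42 0.   1.68]
the job is handed in; nothing more can be done
None
```

I moved all four boards from the rack to the four slots of the case, closed the lid, and swung the hasp down over the staple. I then handed the job in at 40.4 s; it returned no verdict.

**Last checks:**
- **Boards:** before the lid closed, all four rail tops measured 105.3–105.4 mm (106 mm nominal). They lean about 4–5 mm toward −x within the slot play.
- **Lid:** the top is level at 115.7 mm (116 mm nominal).
- **Hasp:** the leaf is parallel to the case front to within about 1 mm. It stands about 5.5 mm out, with the staple showing through its slot.
- **Rest of the scene:** the rack is empty and standing. The meter, spool, screwdriver and the brown and turquoise look-alikes show no movement in the top view.

**What did not go as planned:**
- The rack was knocked about 27 mm before the fourth pick. I spotted it in the wrist view and measured the board again before gripping.
- The fingertips peaked at about 50 N vertical force pressing the lid shut. That is under the 120 N wrist limit. It is over the 40 N limit for the arm and gripper body, but only the fingertips looked to be touching the lid in the pictures.

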